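# Bring dried crucibles from the drying oven into the desiccator

## Robot

A 6-joint arm with a two-finger parallel gripper is mounted at the origin on the work surface. World frame = base frame: x ahead of the robot, y to its left, z up, the work surface at z = 0. Lengths are in m, angles in rad, forces in N, time in s.
With the tool pointing down it reaches from about 0.25 to 0.85 m from the base axis. Payload 12.5 kg.
Tool frame: the origin (TCP) lies between the finger pads; the fingertips stand r.tip_reach ahead of it and the grasp point (between the pads) lies 8 mm behind it (r.tip_reach is the distance from the TCP to the fingertips, in m); z points along the fingers, y is the line along which they close (so a half turn about z gives the same grasp; the last joint's range is limited). The gripper opens to 93 mm and grips with 3 to 60 N. Pads are 15 mm wide; open, the fingers measure 128 mm over their backs; the gripper's body (75 mm by 188 mm) begins 65 mm behind the grasp point.
Start: joints at [1.182, 0.351, 1.652, -0, 1.139, -0.085], TCP at [0.164, 0.525, 0.23] pointing down, gripper open.
Joint ranges: [-2.75, 2.75], [-0.79, 2.1], [0.01, 2.65], [-1.57, 4.71], [0.07, 3.14], [-2.87, 2.87]. Speed limits (rad/s): [2.22, 2.22, 2.79, 3.14, 3.14, 3.14].

## Interface

Orientations are given as a rotation vector (axis times angle).
In Python, from plant import get_state, snapshot, r gives the robot as it stands.
- The arm moves only by the tool jog_arm, never from a script. Its argument "motion" is one flat list of numbers, 7 for each row, row after row: the closure, from -1 (fully open) to 1 (shut), then the shift along the tool's x, y, z as a fraction of full scale, then the turn, a rotation vector about the tool's x, y, z as a fraction of full scale. A call has 1 to 12 rows; each row is the pose to reach, as a shift and turn from the pose commanded when the call began, along the tool's axes at that moment, turning the shorter way round; what a row does not reach only later rows make up. Full scale, the value 1, is 12 cm for a shift and 180 degrees for a turn. A row lasts 1/12 s, in which the tool goes at most 41.7 mm and 7.16 degrees, less where a joint would pass 70% of its speed; a pose out of reach is approached as far as the arm can. A call with a number of a shift or a turn outside -1 to 1 is refused whole. A call with a gripper value outside its range is refused whole. The fingers move at their own pace and stop on an object; "force" is the grip in N (left out, the last holds). Time passes only in rows, so rows that repeat a pose let the fingers close. It gives the time, the measured TCP pose, the force, the opening and the grip force at its end, in the units of the state.
- get_state(): the state, without advancing time (a new reading comes with each control period).
- snapshot(name): name is "scene" or "top" or "wrist"; returns a dict with "image" (420x560x3 uint8, red, green, blue), "depth" (420x560 float32, m along the optical axis (not along the pixel's ray), 0 where there is no reading), "intrinsics" (3x3 intrinsics, pixels), "rvec" (rotation vector, rad) and "tvec" (3), from world to camera coordinates, as OpenCV has them; the wrist camera has in their place "T_tool_cam" (4x4, takes a point from camera to tool coordinates, whose origin is the TCP and whose axes are the flange's). Camera axes: x right, y down, z forward; pixel columns grow to the right and rows downward; lengths in m; the calibration is good to about 2 mm. A picture is of the moment at which its call begins: read the wrist's pose just before it.
- r.job_done(): hands the job in; it is judged then, once.
The state is a dict: "clock": time; "joint_positions": joint angles; "joint_velocities": joint speeds; "joint_efforts": joint torques, N m; "position": TCP position; "orientation": TCP orientation; "wrist_force": force on the tool from outside, world axes, zero at the start; "ft_torque": the same for the moment, N m; "finger_gap": opening from 0.0 (shut) to 1.0 (fully open); "finger_force": force on a finger pad.
Only numpy, scipy, OpenCV 4.12 (cv2) and the standard library are available. Lean on these libraries where they do the work, as an engineer would, in place of code of your own. Each camera call takes 0.05 s, during which the arm holds its last target. There are 200 camera calls.

## Task

The filter crucibles in the small oven are dry: open the oven door fully, lift the desiccator's lid off by its knob and stand it on the bench beside it, knob up, and with both open move every crucible from the oven rack into the desiccator, standing upright on its perforated plate. Then put the lid back gently, centred so that its flange matches the bowl's flange all round, and shut the oven door fully. Leave the bottles and the tube rack on the bench where they stand.

Things in the scene. Friction and masses are not known exactly. Their poses are not given: they have to be found in the camera images.
- oven: Small white bench drying oven, 380 wide, 270 deep, top 240 mm above the bench, fixed. Origin on the bench below the middle of the doorway, in the plane of the cabinet's front; +x runs into the oven, -x out towards the robot, z up. Door bay y -141 to 141 mm; control column y 140 to 235 mm, flush with the front.
- oven_rack_front (a point): Middle of the front edge of the oven's wire rack, at the height of its top (164 mm above the bench), axes as the oven's. Rack 262 wide (y), 200 deep (+x from here), edge 4 mm higher all round. It is hooked to the door: opening draws it out by 95.5 mm per rad with all it carries; door fully down, this point is 144 mm in front of the cabinet, 96 mm above the open door. Shutting takes it in.
- oven_door (a joint): Angle (rad) of the steel-framed glass oven door, hinged along its lower edge: 0 shut, 1.57 fully down (level, a stop); starts 0 to 0.08. Panel 282 wide, 172 high, 12 thick, in front of the cabinet's front plane, its top edge level with the cabinet's top. Stiff hinge, no latch: it stays where it is left; about 5 N at the handle moves it down, up to 12 N lifts it from level.
- oven_hinge (a point): Middle of the door's hinge axis, 68 mm above the bench in the cabinet's front plane; the axis is the oven's y. Frame axes as the oven's.
- oven_handle (a point): Middle of the door's dark handle bar, 12 mm diameter, 200 long, parallel to the hinge, thin bracket at each end. It stands free beyond the door's top edge: 212 mm from the hinge along the panel (edge at 172), 30 mm out from the cabinet front plane. Can be pinched or caged from above. Shut: 280 mm above the bench; fully down: 38 mm, panel edge 40 mm behind it and 30 to 42 mm above it.
- desiccator: Round glass desiccator bowl, fixed, 118 mm high; orange gel below. Origin centre of its underside, z up. Rim flange 176 mm outer and 148 mm inner diameter.
- desiccator_rim (a point): Centre of the bowl's mouth, at the height of the flange's flat top (118 mm above the bench).
- desiccator_plate (a point): Centre of the upper face of the round grey perforated metal plate in the bowl, 147 mm across, 58 mm below the rim, where the crucibles stand.
- lid: Loose domed glass lid, 176 mm across, 94 mm high, about 0.5 kg; flat underside, no lip: it simply rests on the flange and can slide. Origin centre of its underside, z up along the knob.
- lid_knob (a point): Middle of the lid's black cylindrical knob: 36 mm diameter, 28 mm high, this point 80 mm above the lid's underside; dome top 12 mm below the knob's lower edge.
- reagent_bottle: Bystander: amber bottle with white cap, 72 across, 170 mm high. Origin centre of its underside.
- wash_bottle: Bystander: white plastic bottle with cap, 64 across, 150 mm high. Origin centre of its underside.
- tube_rack: Bystander: tube rack, 80 x 160 mm, 57 mm high with tubes. Origin centre of its underside.
- crucible0: White porcelain filter crucible, an upright cylindrical cup 38 mm in diameter and 48 mm high, 45 g, open at the top. Origin centre of its underside, z up. Starts standing on the oven rack near its front edge. Two to four are present (None: absent).
- crucible1: White porcelain filter crucible, an upright cylindrical cup 38 mm in diameter and 48 mm high, 45 g, open at the top. Origin centre of its underside, z up. Starts standing on the oven rack near its front edge. Two to four are present (None: absent).
- crucible2: White porcelain filter crucible, an upright cylindrical cup 38 mm in diameter and 48 mm high, 45 g, open at the top. Origin centre of its underside, z up. Starts standing on the oven rack near its front edge. Two to four are present (None: absent).
- crucible3: White porcelain filter crucible, an upright cylindrical cup 38 mm in diameter and 48 mm high, 45 g, open at the top. Origin centre of its underside, z up. Starts standing on the oven rack near its front edge. Two to four are present (None: absent).
Mind the look-alikes: they are no part of the job. What is shaped like the lid but turquoise is not meant.

How it is judged:
On the way:
1. oven door fully down and the lid standing knob up on the bench, clear of the desiccator, both at once (value of joint oven_door above 1.42 rad and height (world z) of lid below 0.006 m and angle between lid's own z axis and vertical below 0.06 rad and horizontal distance between lid and desiccator above 0.16 m), for 0.2 s.
At the end, for the whole second after the job is handed in: Every crucible present stands upright (within 7 degrees) on the desiccator's plate (centre within 60 mm of the plate's centre, base within 6 mm of its face), the lid rests flat on the flange, centred within 8 mm, the oven door is shut (under 0.05 rad), all at rest (horizontal distance between each of crucible0, crucible1, crucible2, crucible3 and desiccator_plate below 0.06 m and z of crucible0 in the frame of desiccator_plate between -0.006 and 0.006 m and angle between each of crucible0, crucible1, crucible2, crucible3's own z axis and vertical below 0.12 rad and linear speed of each of crucible0, crucible1, crucible2, crucible3, lid below 0.02 m/s and z of crucible1 in the frame of desiccator_plate between -0.006 and 0.006 m and z of crucible2 in the frame of desiccator_plate between -0.006 and 0.006 m and z of crucible3 in the frame of desiccator_plate between -0.006 and 0.006 m and horizontal distance between lid and desiccator_rim below 0.008 m and z of lid in the frame of desiccator_rim between -0.004 and 0.004 m and angle between lid's own z axis and vertical below 0.05 rad and value of joint oven_door below 0.05 rad); the robot touches nothing.
It fails at once if the reagent bottle is pushed away (30 mm) or knocked over (distance of reagent_bottle from where it was at the start of the episode above 0.03 m or angle between reagent_bottle's own z axis and vertical above 0.35 rad).
It fails at once if the wash bottle is pushed away (30 mm) or knocked over (distance of wash_bottle from where it was at the start of the episode above 0.03 m or angle between wash_bottle's own z axis and vertical above 0.35 rad).
It fails at once if the tube rack is pushed away (30 mm) or knocked over (distance of tube_rack from where it was at the start of the episode above 0.03 m or angle between tube_rack's own z axis and vertical above 0.35 rad).
It fails at once if the lid is dropped or slammed on the desiccator (over 80 N) (contact force between lid and desiccator above 80 N).
Of crucible0, crucible1, crucible2, crucible3 only 2 to 4 are there at a start; the rules pass over those that are not, and their reading is None.
At some moment in a run one of lid may be knocked a few centimetres aside while the robot is not near it.
It also fails if it takes over 210 s, if anything falls off the work surface, if the arm or the gripper's body presses on something with over 40 N, if the wrist force passes 120 N, or if a joint passes its speed limit or range.

## Working session

There is one attempt and no reset: what is moved stays moved. The work goes in short steps, Python scripts to look and compute and a tool call to move; the robot and the scene stay as the last step left them, time stands still between calls to the robot, and variables do not carry over. Pictures are saved under pics/ and viewed, at most 14 in all, crops included, and the job is handed in when it is done.

Besides the shell and the picture viewer there is one more tool, called after ">>>" as a command line: name --argument value ..., lists and objects as JSON in quotes. jog_arm: Moves the arm, as the interface text tells. Shift numbers are shares of 12 cm and turn numbers shares of 180 degrees, none past 1 either way. Its arguments: {"type":"object","properties":{"motion":{"type":"array","items":{"type":"number","minimum":-1,"maximum":1}},"force":{"type":"number"}},"required":["motion"]}

```bash
mkdir -p pics; ls; python3 - <<'E'
from plant import get_state, snapshot, r
import cv2,numpy as np
print(get_state(), r.tip_reach)
for n in ("scene","top"):
    s=snapshot(n); cv2.imwrite(f"pics/{n}0.png",s["image"][:,:,::-1]); np.savez(f"{n}0.npz",**s)
E
```

```text
pics
{'clock': 0.0, 'joint_positions': array([ 1.18238278e+00,  3.51237938e-01,  1.65243332e+00, -4.49388516e-05,
        1.13908484e+00, -8.46190817e-02]), 'joint_velocities': array([-2.20976551e-04, -7.01082988e-04,  6.90442384e-04, -5.74245433e-05,
       -1.22350070e-03, -9.80364630e-04]), 'joint_efforts': array([ 2.51689627e-03, -4.97319496e+01, -2.85260099e+01,  6.99892198e-02,
        2.57501722e-02, -8.46638522e-05]), 'position': array([0.16439774, 0.52450552, 0.22909698]), 'orientation': array([-4.75301734e-01, -3.10519337e+00,  1.79154458e-03]), 'wrist_force': array([-0.12749485,  0.40488206,  0.2811321 ]), 'ft_torque': array([-0.0172958 ,  0.01241225, -0.04146333]), 'finger_force': 0.0, 'finger_gap': 1.0013969185360874} 0.011
```

View pics/scene0.png

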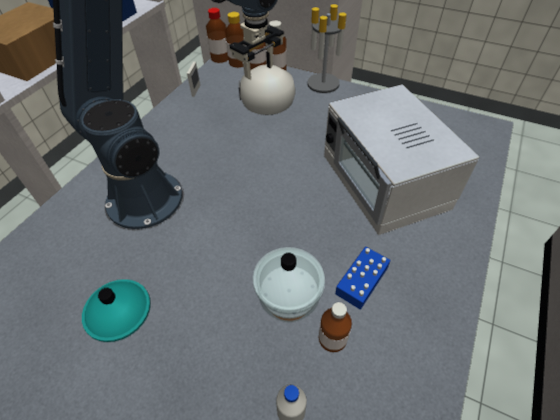

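View pics/top0.png

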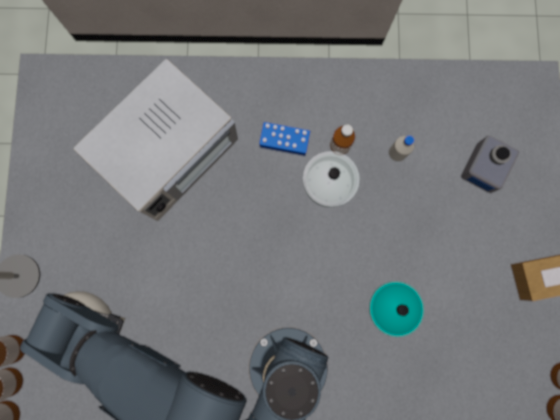

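The scene view shows the oven (400,150), desiccator with clear lid (289,280), turquoise decoy (117,308), tube rack (363,277), amber bottle (336,328) and wash bottle (291,400). The top view has the lid knob at (334,174) and the oven front edge running (150,210)–(235,125).

```bash
cat > h.py <<'E'
import numpy as np, cv2
from scipy.spatial.transform import Rotation as R
def world(s, T=None):
    """HxWx3 world points; T = 4x4 tool pose for wrist camera"""
    K=s["intrinsics"]; d=s["depth"]; v,u=np.indices(d.shape)
    P=np.stack([(u-K[0,2])/K[0,0]*d,(v-K[1,2])/K[1,1]*d,d],-1)
    if T is not None: M=T@s["T_tool_cam"]; W=P@M[:3,:3].T+M[:3,3]
    else: W=(P-s["tvec"].ravel())@cv2.Rodrigues(s["rvec"])[0]
    W[d<=0]=np.nan
    return W
def tool(st):
    T=np.eye(4);T[:3,:3]=R.from_rotvec(st["orientation"]).as_matrix();T[:3,3]=st["position"];return T
def circ(p):
    A=np.c_[2*p,np.ones(len(p))];x=np.linalg.lstsq(A,(p**2).sum(1),rcond=None)[0]
    return x[:2],np.sqrt(x[2]+x[:2]@x[:2])
E
python3 - <<'E'
from h import *
for n in("top","scene"):
    s=dict(np.load(n+"0.npz")); W=world(s); im=s["image"].astype(int)
    if n=="top": print("cam z",(-cv2.Rodrigues(s["rvec"])[0].T@s["tvec"].ravel()))
    z=W[...,2]
    m=(abs(z-.24)<.006)&(W[...,0]>.3)&(W[...,1]>0)
    p=W[m][:,:2].astype(np.float32); print(n,"oven top",len(p),cv2.minAreaRect(p),cv2.boxPoints(cv2.minAreaRect(p)).round(3).tolist())
    m=(z>.262)&(z<.30)&(W[...,0]>.3)&(W[...,1]>0)
    p=W[m]; print("handle",len(p)); 
    if len(p): print(cv2.minAreaRect(p[:,:2].astype(np.float32)),p.mean(0),p[:,2].max())
    dark=(im.max(-1)<50)
    m=dark&(z>.17)&(z<.23)&(W[...,0]>.2)&(abs(W[...,1])<.4)
    p=W[m]; print("knob",len(p),p.mean(0),p.max(0),p.min(0))
    m=(z>.05)&(z<.25)&(W[...,0]>.25)&(W[...,1]<.1)
    nl,l,st,c=cv2.connectedComponentsWithStats(m.astype(np.uint8))
    for i in range(1,nl):
        if st[i,4]>60:
            q=W[l==i]; print("comp",c[i].round(),st[i,4],np.median(q,0).round(3),q.min(0).round(3),q.max(0).round(3))
E
```

```text
cam z [0.26349921 0.04120486 1.56478085]
top oven top 11786 ((0.682561457157135, 0.3995254933834076), (0.2886582016944885, 0.3797034025192261), 47.65721130371094) [[0.4449999928474426, 0.42100000381469727], [0.7260000109672546, 0.16500000655651093], [0.9200000166893005, 0.3779999911785126], [0.6389999985694885, 0.6340000033378601]]
handle 336
((0.6064696311950684, 0.2501676082611084), (0.013819869607686996, 0.20960859954357147), 47.85112380981445) [0.6050522  0.25003567 0.28367153] 0.29274446898174394
knob 101 [0.54862644 0.08438154 0.20394168] [0.59451752 0.399736   0.22108331] [ 0.48728276 -0.136964    0.17165206]
comp [332. 173.] 2987 [ 0.586 -0.133  0.15 ] [ 0.497 -0.213  0.05 ] [ 0.763 -0.038  0.221]
comp [403. 147.] 393 [ 0.694 -0.357  0.103] [ 0.671 -0.395  0.051] [ 0.735 -0.334  0.155]
comp [492. 163.] 1844 [ 0.648 -0.646  0.088] [ 0.566 -0.742  0.05 ] [ 0.744 -0.574  0.134]
comp [541. 274.] 1183 [ 0.298 -0.788  0.079] [ 0.251 -0.851  0.05 ] [ 0.356 -0.727  0.093]
scene oven top 8013 ((0.5407713651657104, 0.5309031009674072), (0.29765626788139343, 0.7797058820724487), 47.29094314575195) [[0.15299999713897705, 0.6859999895095825], [0.7260000109672546, 0.15700000524520874], [0.9279999732971191, 0.37599998712539673], [0.35499998927116394, 0.9049999713897705]]
handle 372
((0.4789614975452423, 0.5265655517578125), (0.08614274859428406, 0.8138278722763062), 26.225505828857422) [0.56288716 0.36912324 0.28114977] 0.2996924254908582
knob 305 [0.5834499  0.01134479 0.20507007] [0.70238356 0.39992817 0.22950422] [ 0.49527784 -0.14333018  0.17074796]
comp [289. 283.] 4170 [ 0.604 -0.152  0.149] [ 0.502 -0.213  0.05 ] [ 0.679 -0.038  0.214]
comp [336. 324.] 1051 [ 0.737 -0.186  0.116] [ 0.698 -0.208  0.05 ] [ 0.77  -0.142  0.172]
comp [291. 402.] 889 [ 0.715 -0.377  0.105] [ 0.68  -0.399  0.052] [ 0.742 -0.337  0.153]
```

```bash
cat >> h.py <<'E'
def rows(T0,p,Rm):
    """shift (share of 12cm) and turn (share of 180deg) from pose T0 to p,Rm"""
    s=T0[:3,:3].T@(np.asarray(p)-T0[:3,3])/.12
    t=R.from_matrix(T0[:3,:3].T@Rm).as_rotvec()/np.pi
    return np.r_[s,t].round(3)
def down(ang,tilt=0):
    """tool y at world angle ang (deg), z down; tilt: z leans toward +y (deg)"""
    a=np.radians(ang);y=np.array([np.cos(a),np.sin(a),0]);z=np.array([0,0,-1.]);x=np.cross(y,z)
    M=np.c_[x,y,z]; return M@R.from_euler('x',-tilt,degrees=True).as_matrix()
E
python3 - <<'E'
from h import *
from plant import get_state
for n in("top","scene"):
    s=dict(np.load(n+"0.npz")); W=world(s); im=s["image"].astype(int); z=W[...,2]
    near=np.hypot(W[...,0]-.605,W[...,1]-.25)<.13
    m=near&(z>.27)&(z<.292); p=W[m]; r=cv2.minAreaRect(p[:,:2].astype(np.float32)); print(n,"handle",len(p),r,p[:,2].mean())
    m=(im.max(-1)<60)&(np.hypot(W[...,0]-.587,W[...,1]+.127)<.07)&(z>.19); p=W[m]
    print("knob",len(p),p.mean(0),p.min(0),p.max(0), circ(p[p[:,2]>.2][:,:2]))
    m=(np.hypot(W[...,0]-.587,W[...,1]+.127)<.1)&(z>.112)&(z<.135); p=W[m]
    h=cv2.convexHull(p[:,:2].astype(np.float32)); print("rim",len(p),cv2.minEnclosingCircle(h),np.median(p,0))
T=tool(get_state()); print(T.round(3)); Rm=down(47.7,30); print(Rm.round(3))
E
```

```text
top handle 333 ((0.6064696311950684, 0.2501676082611084), (0.013819869607686996, 0.20960859954357147), 47.85112380981445) 0.2836585140742623
knob 69 [ 0.58168749 -0.12432556  0.21211109] [ 0.56859636 -0.136964    0.20497001] [ 0.59475725 -0.11247295  0.22108331] (array([ 0.58189096, -0.12448366]), np.float64(0.009880839901439122))
rim 568 ((0.5841944217681885, -0.12441769987344742), 0.0888514518737793) [ 0.56256067 -0.1153555   0.1297881 ]
scene handle 287 ((0.6135158538818359, 0.2474265992641449), (0.012450838461518288, 0.2078840732574463), 47.29358673095703) 0.2817531612034855
knob 204 [ 0.59105991 -0.13088523  0.2070853 ] [ 0.57339537 -0.14333018  0.19000183] [ 0.6067774  -0.11229353  0.21422702] (array([ 0.59018911, -0.12838473]), np.float64(0.012288756691754603))
rim 1027 ((0.5906834602355957, -0.12506411969661713), 0.08910180628299713) [ 0.61648995 -0.17180776  0.12856918]
[[-0.954  0.299 -0.     0.164]
 [ 0.299  0.954 -0.001  0.525]
 [ 0.    -0.001 -1.     0.229]
 [ 0.     0.     0.     1.   ]]
[[-0.74   0.583  0.337]
 [ 0.673  0.641  0.37 ]
 [ 0.     0.5   -0.866]]
```

>>> jog_arm --motion '[-1, -1, -0.35, -1, 0, 0, 0, -1, -1, -0.35, -1, 0, 0, 0, -1, -1, -0.35, -1, 0, 0, 0, -1, -1, -0.35, -1, 0, 0, 0, -1, -1, -0.35, -1, 0, 0, 0, -1, -1, -0.35, -1, 0, 0, 0]'

```text
clock: 0.6
position: [0.2679, 0.4484, 0.3512]
orientation: [0.479, 3.103, 0.004]
wrist_force: [-0.9, -0.3, -0.2]
finger_gap: 1.001
finger_force: 0.0
```

>>> jog_arm --motion '[-1, -1, -0.35, 0, 0, 0, 0, -1, -1, -0.35, 0, 0, 0, 0, -1, -1, -0.35, 0, 0, 0, 0, -1, -1, -0.35, 0, 0, 0, 0, -1, -1, -0.35, 0, 0, 0, 0]'

```text
clock: 1.02
position: [0.3686, 0.3723, 0.3477]
orientation: [-0.479, -3.103, 0.003]
wrist_force: [0.8, -0.5, -0.4]
finger_gap: 1.001
finger_force: 0.0
```

>>> jog_arm --motion '[-1, -1, -0.35, 0, 0, 0, 0, -1, -1, -0.35, 0, 0, 0, 0, -1, -1, -0.35, 0, 0, 0, 0, -1, -1, -0.35, 0, 0, 0, 0, -1, -1, -0.35, 0, 0, 0, 0]'

```text
clock: 1.43
position: [0.4702, 0.2972, 0.3481]
orientation: [-0.477, -3.103, 0.002]
wrist_force: [-0.1, 0.1, -0.2]
finger_gap: 0.998
finger_force: 0.0
```

```bash
python3 - <<'E'
from h import *
from plant import get_state
st=get_state();T=tool(st);print(st["clock"],T.round(3),st["joint_positions"].round(2))
Rm=down(47.6,30);g=np.array([.609,.249,.28])
print(rows(T,g-.1*Rm[:,2],Rm),rows(T,g+.008*Rm[:,2],Rm))
E
```

```text
1.4333 [[-0.954  0.3   -0.002  0.47 ]
 [ 0.3    0.954 -0.001  0.297]
 [ 0.002 -0.001 -1.     0.348]
 [ 0.     0.     0.     1.   ]] [ 0.48  0.27  1.47  0.    1.4  -0.79]
[-1.048 -0.414 -0.156 -0.165 -0.037  0.135] [-1.239 -0.005  0.623 -0.165 -0.037  0.135]
```

>>> jog_arm --motion '[-1, -1, -0.4, -0.16, -0.165, -0.037, 0.135, -1, -1, -0.4, -0.16, -0.165, -0.037, 0.135, -1, -1, -0.4, -0.16, -0.165, -0.037, 0.135, -1, -1, -0.4, -0.16, -0.165, -0.037, 0.135, -1, -1, -0.4, -0.16, -0.165, -0.037, 0.135, -1, -1, -0.4, -0.16, -0.165, -0.037, 0.135, -1, -1, -0.4, -0.16, -0.165, -0.037, 0.135, -1, -1, -0.4, -0.16, -0.165, -0.037, 0.135, -1, -1, -0.4, -0.16, -0.165, -0.037, 0.135]'

```text
clock: 2.18
position: [0.5699, 0.2168, 0.3689]
orientation: [1.029, 2.673, 0.719]
wrist_force: [0.3, 0.9, 0.7]
finger_gap: 1.0
finger_force: 0.0
```

```bash
python3 - <<'E'
from h import *
from plant import get_state,snapshot
st=get_state();T=tool(st);print(st["clock"],T.round(3),st["joint_positions"].round(2))
s=snapshot("wrist");W=world(s,T);cv2.imwrite("pics/w1.png",s["image"][:,:,::-1])
z=W[...,2];near=np.hypot(W[...,0]-.605,W[...,1]-.25)<.15
p=W[near&(z>.268)&(z<.292)];print(len(p),cv2.minAreaRect(p[:,:2].astype(np.float32)),p.mean(0))
Rm=down(47.6,30);g=np.array([.609,.249,.28])
print(rows(T,g+.008*Rm[:,2],Rm))
E
```

```text
2.1833 [[-0.742  0.579  0.338  0.57 ]
 [ 0.671  0.642  0.371  0.217]
 [-0.002  0.502 -0.865  0.369]
 [ 0.     0.     0.     1.   ]] [ 0.15  0.16  1.65  0.4   0.96 -0.86]
2609 ((0.5981877446174622, 0.25934427976608276), (0.012270965613424778, 0.1780930757522583), 47.397884368896484) [0.59121675 0.26344029 0.283228  ]
[-0.06  -0.011  0.917  0.001 -0.     0.002]
```

>>> jog_arm --motion '[-1, 0, 0, 0.3, 0, 0, 0, -1, 0, 0, 0.6, 0, 0, 0, -1, -0.06, -0.01, 0.92, 0, 0, 0, -1, -0.06, -0.01, 0.92, 0, 0, 0, 1, -0.06, -0.01, 0.92, 0, 0, 0, 1, -0.06, -0.01, 0.92, 0, 0, 0, 1, -0.06, -0.01, 0.92, 0, 0, 0, 1, -0.06, -0.01, 0.92, 0, 0, 0, 1, -0.06, -0.01, 0.92, 0, 0, 0, 1, -0.06, -0.01, 0.92, 0, 0, 0, 1, -0.06, -0.01, 0.92, 0, 0, 0, 1, -0.06, -0.01, 0.92, 0, 0, 0]' --force 30

```text
clock: 3.23
position: [0.6126, 0.2505, 0.2732]
orientation: [1.032, 2.669, 0.72]
wrist_force: [0.0, -1.0, -0.3]
finger_gap: 0.479
finger_force: 0.0
```

```bash
python3 - <<'E'
from h import *
from plant import get_state,snapshot
st=get_state();T=tool(st);print(st["clock"],st["position"],st["wrist_force"],st["finger_gap"],st["finger_force"])
s=snapshot("scene");cv2.imwrite("pics/s1.png",s["image"][:300,150:][:,:,::-1])
E
```

```text
3.2333 [0.61261338 0.2504551  0.27318793] [ 0.03228069 -0.96203654 -0.34116367] 0.47901746698363945 0.0
```

View pics/s1.png

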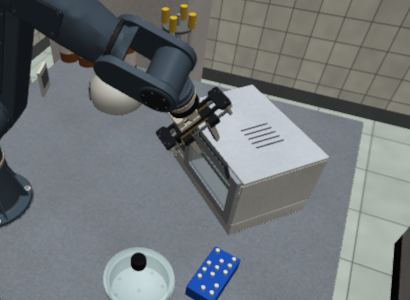

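```bash
cat > arc.py <<'E'
import numpy as np
def arc(t0,t1,n,tilt=30):
    f=lambda t:np.array([-(.212*np.sin(t)+.03*np.cos(t)),.212*np.cos(t)-.03*np.sin(t)])
    c,s=np.cos(np.radians(tilt)),np.sin(np.radians(tilt))
    for t in np.linspace(t0,t1,n+1)[1:]:
        d=(f(t)-f(t0))/.12; print(round(t,2),(c*d[0]+s*d[1]).round(2),(s*d[0]-c*d[1]).round(2))
E
python3 -c "
from arc import arc
arc(.02,.5,6);print();arc(.5,1.05,6);print();arc(1.05,1.6,6)"
```

```text
0.1 -0.14 -0.05
0.18 -0.27 -0.08
0.26 -0.41 -0.1
0.34 -0.56 -0.11
0.42 -0.7 -0.12
0.5 -0.84 -0.1

0.59 -0.16 0.03
0.68 -0.32 0.07
0.78 -0.47 0.12
0.87 -0.62 0.19
0.96 -0.76 0.28
1.05 -0.9 0.37

1.14 -0.12 0.11
1.23 -0.24 0.22
1.33 -0.34 0.35
1.42 -0.43 0.49
1.51 -0.51 0.63
1.6 -0.57 0.78
```

>>> jog_arm --motion '[1, 0, 0, 0, 0, 0, 0, 1, 0, 0, 0, 0, 0, 0, 1, 0, 0, 0, 0, 0, 0, 1, 0, 0, 0, 0, 0, 0, 1, 0, 0, 0, 0, 0, 0, 1, 0, 0, 0, 0, 0, 0]' --force 12

```text
clock: 3.78
position: [0.6129, 0.2507, 0.2733]
orientation: [1.032, 2.669, 0.72]
wrist_force: [1.2, 2.5, 2.1]
finger_gap: 0.122
finger_force: 12.0
```

>>> jog_arm --motion '[1, 0, -0.14, -0.05, 0, 0, 0, 1, 0, -0.27, -0.08, 0, 0, 0, 1, 0, -0.41, -0.1, 0, 0, 0, 1, 0, -0.56, -0.11, 0, 0, 0, 1, 0, -0.7, -0.12, 0, 0, 0, 1, 0, -0.84, -0.1, 0, 0, 0, 1, 0, -0.84, -0.1, 0, 0, 0]'

```text
clock: 4.37
position: [0.5483, 0.1801, 0.2315]
orientation: [1.034, 2.671, 0.718]
wrist_force: [-10.1, -9.1, 5.9]
finger_gap: 0.123
finger_force: 12.0
```

>>> jog_arm --motion '[1, 0, -0.16, 0.03, 0, 0, 0, 1, 0, -0.32, 0.07, 0, 0, 0, 1, 0, -0.47, 0.12, 0, 0, 0, 1, 0, -0.62, 0.19, 0, 0, 0, 1, 0, -0.76, 0.28, 0, 0, 0, 1, 0, -0.9, 0.37, 0, 0, 0, 1, 0, -0.9, 0.37, 0, 0, 0]'

```text
clock: 4.95
position: [0.5009, 0.1281, 0.1372]
orientation: [1.036, 2.672, 0.718]
wrist_force: [1.6, -1.9, -6.2]
finger_gap: 0.127
finger_force: 12.0
```

>>> jog_arm --motion '[1, 0, -0.12, 0.11, 0, 0, 0, 1, 0, -0.24, 0.22, 0, 0, 0, 1, 0, -0.34, 0.35, 0, 0, 0, 1, 0, -0.43, 0.49, 0, 0, 0, 1, 0, -0.51, 0.63, 0, 0, 0, 1, 0, -0.56, 0.75, 0, 0, 0, 1, 0, -0.56, 0.75, 0, 0, 0]'

```text
clock: 5.53
position: [0.496, 0.1211, 0.0279]
orientation: [1.031, 2.668, 0.727]
wrist_force: [20.3, 22.9, -3.8]
finger_gap: 0.149
finger_force: 12.0
```

```bash
python3 - <<'E'
from h import *
from plant import get_state,snapshot
st=get_state();print(st["joint_positions"].round(2))
for n in("top","scene"):
    s=snapshot(n);np.savez(n+"2.npz",**s);cv2.imwrite(f"pics/{n}2.png",s["image"][:,:,::-1])
E
```

```text
[-0.06  0.56  2.16  1.39  0.41 -2.2 ]
```

View pics/scene2.png

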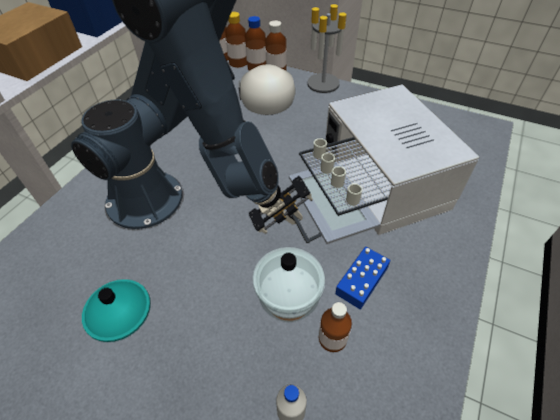

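The four crucibles stand on the drawn-out rack at about (320,148), (328,162), (338,177), (354,192); the door is down. Release and back off along the tool axis.

>>> jog_arm --motion '[0.3, 0, 0, 0, 0, 0, 0, 0.3, 0, 0, 0, 0, 0, 0, 0.3, 0, 0, 0, 0, 0, 0, 0.3, 0, 0, -0.2, 0, 0, 0, 0.3, 0, 0, -0.4, 0, 0, 0, 0.3, 0, 0, -0.6, 0, 0, 0, 0.3, 0, 0, -0.9, 0, 0, 0, 0.3, 0, 0, -0.9, 0, 0, 0]'

```text
clock: 6.3
position: [0.457, 0.0777, 0.1254]
orientation: [1.03, 2.666, 0.718]
wrist_force: [1.3, 0.2, 0.5]
finger_gap: 0.348
finger_force: 0.0
```

```bash
python3 - <<'E'
from h import *
from plant import get_state,snapshot
st=get_state();T=tool(st);print(st["clock"],T.round(3),st["joint_positions"].round(2))
s=snapshot("top");np.savez("top3.npz",**s);cv2.imwrite("pics/top3.png",s["image"][60:320,50:450][:,:,::-1])
for n in("top3","scene2"):
    s=dict(np.load(n+".npz"));W=world(s);z=W[...,2]
    m=(z>.196)&(z<.222)&(np.hypot(W[...,0]-.55,W[...,1]-.2)<.17)&((W[...,0]*.674+W[...,1]*.739)<.62)&(W[...,0]*.674+W[...,1]*.739>.47)
    m&=s["image"].min(-1)>60
    nl,l,q,c=cv2.connectedComponentsWithStats(m.astype(np.uint8))
    for i in range(1,nl):
        if q[i,4]>15: p=W[l==i];print(n,c[i].round(),q[i,4],p.mean(0).round(4),cv2.minEnclosingCircle(p[:,:2].astype(np.float32)))
print(rows(T,[.50,.05,.30],down(0)), "tool y ang for lid 0")
E
```

```text
6.3 [[-0.739  0.579  0.344  0.457]
 [ 0.674  0.64   0.369  0.078]
 [-0.006  0.504 -0.863  0.125]
 [ 0.     0.     0.     1.   ]] [-0.18  0.27  2.22  0.94  0.55 -1.81]
top3 [242. 150.] 70 [0.6487 0.1462 0.2068] ((0.6491546034812927, 0.1453571915626526), 0.019930606707930565)
top3 [227. 170.] 59 [0.5875 0.1898 0.2077] ((0.5876892805099487, 0.1894851177930832), 0.01916925609111786)
top3 [213. 186.] 62 [0.5395 0.2286 0.208 ] ((0.5402212142944336, 0.22839650511741638), 0.01950184814631939)
top3 [196. 201.] 65 [0.4957 0.2767 0.2072] ((0.4951935112476349, 0.2776995599269867), 0.019776102155447006)
scene2 [320. 144.] 117 [0.5023 0.2765 0.2051] ((0.5007414817810059, 0.276020348072052), 0.021260203793644905)
scene2 [328. 158.] 113 [0.5468 0.2284 0.205 ] ((0.5462603569030762, 0.2284541130065918), 0.020928123965859413)
scene2 [339. 172.] 125 [0.5934 0.1887 0.2053] ((0.593559980392456, 0.18946442008018494), 0.02102603390812874)
scene2 [355. 190.] 130 [0.6545 0.1451 0.2053] ((0.655576765537262, 0.14566324651241302), 0.02050548605620861)
[-0.43   0.794 -1.219  0.159 -0.068  0.259] tool y ang for lid 0
```

View pics/top3.png

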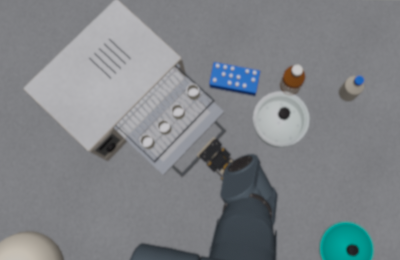

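```bash
python3 - <<'E'
from h import *
from plant import get_state
T=tool(get_state())
print(rows(T,[.45,.03,.20],T[:3,:3]),rows(T,[.45,.02,.235],down(-12)))
T2=np.eye(4);T2[:3,:3]=down(-12);T2[:3,3]=[.45,.02,.235];print(rows(T2,[.55,-.085,.33],down(-12)))
E
```

```text
[-0.229  0.027 -0.719  0.     0.     0.   ] [-0.286  0.121 -1.001  0.154 -0.086  0.324]
[-0.683  0.997 -0.792  0.     0.     0.   ]
```

>>> jog_arm --motion '[-0.2, -0.22, 0.03, -0.7, 0, 0, 0, -0.2, -0.22, 0.03, -0.7, 0, 0, 0, -0.2, -0.28, 0.12, -1, 0.15, -0.086, 0.324, -0.2, -0.28, 0.12, -1, 0.154, -0.086, 0.324, -0.2, -0.28, 0.12, -1, 0.154, -0.086, 0.324, -0.2, -0.28, 0.12, -1, 0.154, -0.086, 0.324, -0.2, -0.28, 0.12, -1, 0.154, -0.086, 0.324, -0.2, -0.28, 0.12, -1, 0.154, -0.086, 0.324, -0.2, -0.28, 0.12, -1, 0.154, -0.086, 0.324, -0.2, -0.28, 0.12, -1, 0.154, -0.086, 0.324, -0.2, -0.28, 0.12, -1, 0.154, -0.086, 0.324, -0.2, -0.28, 0.12, -1, 0.154, -0.086, 0.324]'

```text
clock: 7.35
position: [0.4494, 0.0222, 0.2316]
orientation: [2.401, 2.023, 0.024]
wrist_force: [0.0, 0.0, -0.3]
finger_gap: 0.603
finger_force: 0.0
```

>>> jog_arm --motion '[-0.2, 0, 0, -0.4, 0, 0, 0, -0.2, -0.3, 0.5, -0.8, 0, 0, 0, -0.2, -0.68, 1, -0.8, 0, 0, 0, -0.2, -0.68, 1, -0.8, 0, 0, 0, -0.2, -0.68, 1, -0.8, 0, 0, 0, -0.2, -0.68, 1, -0.8, 0, 0, 0, -0.2, -0.68, 1, -0.8, 0, 0, 0]'

```text
clock: 7.93
position: [0.5534, -0.0801, 0.3276]
orientation: [2.398, 2.027, 0.028]
wrist_force: [-0.4, 0.4, 0.1]
finger_gap: 0.599
finger_force: 0.0
```

```bash
python3 - <<'E'
from h import *
from plant import get_state,snapshot
st=get_state();T=tool(st);print(st["clock"],T.round(3),st["joint_positions"].round(2))
s=snapshot("wrist");np.savez("w2.npz",**s);W=world(s,T);cv2.imwrite("pics/w2.png",s["image"][:,:,::-1]);z=W[...,2]
m=(s["image"].max(-1)<60)&(z>.19)&(z<.225)&(np.hypot(W[...,0]-.587,W[...,1]+.125)<.06); p=W[m]
print(len(p), p.mean(0),cv2.minEnclosingCircle(p[:,:2].astype(np.float32)),p[:,2].max())
m=(np.hypot(W[...,0]-.587,W[...,1]+.127)<.11)&(z>.112)&(z<.135); p=W[m]
print("rim",len(p),cv2.minEnclosingCircle(p[:,:2].astype(np.float32)),p.min(0),p.max(0)); print(rows(T,[.587,-.125,.198-.008],down(-12)))
E
```

```text
7.9333 [[ 0.166  0.986  0.015  0.553]
 [ 0.986 -0.166  0.011 -0.08 ]
 [ 0.013  0.013 -1.     0.328]
 [ 0.     0.     0.     1.   ]] [-0.23  0.28  1.51  0.01  1.34 -0.07]
880 [ 0.5839492  -0.12051201  0.20906563] ((0.586923360824585, -0.1251218020915985), 0.01745585910975933) 0.2139596414465233
rim 3004 ((0.5880118012428284, -0.1259203404188156), 0.08855036646127701) [ 0.49970705 -0.21356534  0.11229282] [ 0.67462703 -0.03809348  0.13499603]
[-0.337  0.324  1.147  0.004 -0.004  0.014]
```

View pics/w2.png

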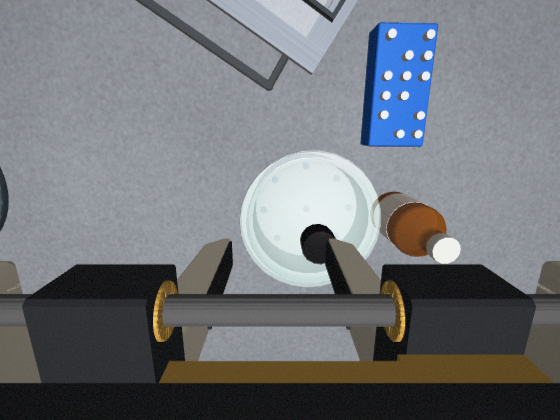

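>>> jog_arm --motion '[-0.2, -0.15, 0.16, 0.1, 0.004, -0.004, 0.01, -0.2, -0.335, 0.325, 0.2, 0.004, -0.004, 0.01, -0.2, -0.335, 0.325, 0.4, 0.004, -0.004, 0.01, -0.2, -0.335, 0.325, 0.6, 0.004, -0.004, 0.01, -0.2, -0.335, 0.325, 0.8, 0.004, -0.004, 0.01, -0.2, -0.335, 0.325, 0.9, 0.004, -0.004, 0.01, -0.2, -0.335, 0.325, 1, 0.004, -0.004, 0.01, -0.2, -0.335, 0.325, 1, 0.004, -0.004, 0.01]' --force 25

```text
clock: 8.65
position: [0.5856, -0.1239, 0.2076]
orientation: [-2.429, -1.992, 0.001]
wrist_force: [0.4, 0.3, -0.2]
finger_gap: 0.6
finger_force: 0.0
```

>>> jog_arm --motion '[-0.2, 0, 0, 0.13, 0, 0, 0, -0.2, 0, 0, 0.13, 0, 0, 0, 1, 0, 0, 0.13, 0, 0, 0, 1, 0, 0, 0.13, 0, 0, 0, 1, 0, 0, 0.13, 0, 0, 0, 1, 0, 0, 0.13, 0, 0, 0, 1, 0, 0, 0.13, 0, 0, 0, 1, 0, 0, 0.13, 0, 0, 0, 1, 0, 0, 0.13, 0, 0, 0, 1, 0, 0, 0.13, 0, 0, 0]' --force 25

```text
clock: 9.48
position: [0.5871, -0.125, 0.195]
orientation: [2.427, 1.988, 0.003]
wrist_force: [0.6, 1.1, 6.6]
finger_gap: 0.382
finger_force: 25.0
```

```bash
python3 - <<'E'
from h import *
from plant import get_state
st=get_state();T=tool(st);print(T.round(4),st)
E
```

```text
[[ 1.968e-01  9.804e-01  4.100e-03  5.871e-01]
 [ 9.804e-01 -1.968e-01 -1.700e-03 -1.250e-01]
 [-9.000e-04  4.300e-03 -1.000e+00  1.950e-01]
 [ 0.000e+00  0.000e+00  0.000e+00  1.000e+00]] {'clock': 9.4833, 'joint_positions': array([-2.87090956e-01,  4.75038762e-01,  1.55472304e+00, -5.49207182e-04,
        1.10742846e+00, -8.87314481e-02]), 'joint_velocities': array([-0.00080486, -0.00028889,  0.00142869,  0.00056873,  0.00092318,
       -0.00033246]), 'joint_efforts': array([-3.11894948e-01, -5.26397538e+01, -2.56961364e+01, -4.44089645e-02,
        4.10629192e-02,  6.42509767e-03]), 'position': array([ 0.5871469 , -0.12500577,  0.19504677]), 'orientation': array([2.42721152, 1.98837776, 0.00324752]), 'wrist_force': array([0.6327904 , 1.09695285, 6.56292549]), 'ft_torque': array([-0.0297283 ,  0.05489948,  0.0085323 ]), 'finger_force': 25.00099003314972, 'finger_gap': 0.3816237816348322}
```

>>> jog_arm --motion '[1, 0, 0, -0.03, 0, 0, 0, 1, 0, 0, -0.1, 0, 0, 0, 1, 0, 0, -0.2, 0, 0, 0, 1, 0, 0, -0.3, 0, 0, 0, 1, 0, 0, -0.4, 0, 0, 0, 1, -0.1, -0.03, -0.5, 0, 0, 0, 1, -0.25, -0.08, -0.6, 0, 0, 0, 1, -0.4, -0.14, -0.6, 0, 0, 0, 1, -0.55, -0.19, -0.6, 0, 0, 0, 1, -0.7, -0.24, -0.6, 0, 0, 0, 1, -0.85, -0.29, -0.6, 0, 0, 0, 1, -1, -0.34, -0.6, 0, 0, 0]'

```text
clock: 10.48
position: [0.5219, -0.2357, 0.2671]
orientation: [2.428, 1.989, 0.001]
wrist_force: [0.0, -0.3, -6.0]
finger_gap: 0.383
finger_force: 25.0
```

>>> jog_arm --motion '[1, -0.15, -0.05, 0, 0, 0, 0, 1, -0.3, -0.1, 0, 0, 0, 0, 1, -0.45, -0.15, 0, 0, 0, 0, 1, -0.6, -0.2, 0, 0, 0, 0, 1, -0.75, -0.25, 0, 0, 0, 0, 1, -0.9, -0.3, 0.05, 0, 0, 0, 1, -1, -0.36, 0.15, 0, 0, 0, 1, -1, -0.38, 0.3, 0, 0, 0, 1, -1, -0.38, 0.45, 0, 0, 0, 1, -1, -0.38, 0.6, 0, 0, 0, 1, -1, -0.38, 0.7, 0, 0, 0, 1, -1, -0.38, 0.7, 0, 0, 0]'

```text
clock: 11.48
position: [0.4534, -0.3429, 0.1804]
orientation: [-2.43, -1.99, -0.0]
wrist_force: [-0.9, -0.1, -5.7]
finger_gap: 0.38
finger_force: 25.0
```

```bash
python3 - <<'E'
from h import *
from plant import get_state,snapshot
st=get_state();T=tool(st);print(T.round(4),st["wrist_force"],st["finger_gap"])
s=snapshot("scene");np.savez("scene4.npz",**s);cv2.imwrite("pics/s4.png",s["image"][:,:,::-1])
E
```

```text
[[ 1.971e-01  9.804e-01 -7.000e-04  4.534e-01]
 [ 9.804e-01 -1.971e-01  1.000e-03 -3.429e-01]
 [ 9.000e-04 -8.000e-04 -1.000e+00  1.804e-01]
 [ 0.000e+00  0.000e+00  0.000e+00  1.000e+00]] [-0.91129978 -0.08475906 -5.74161748] 0.37981834361027705
```

View pics/s4.png

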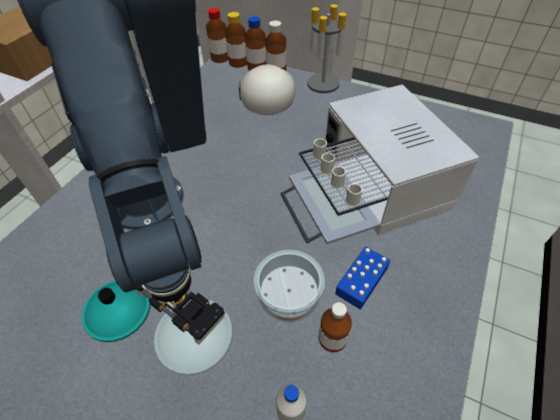

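The lid is held level clear of the bowl at (193,335) and the open bowl shows at (289,285). Lower it.

>>> jog_arm --motion '[1, 0, 0, 0.2, 0, 0, 0, 1, 0, 0, 0.4, 0, 0, 0, 1, 0, 0, 0.6, 0, 0, 0, 1, 0, 0, 0.7, 0, 0, 0, 1, 0, 0, 0.77, 0, 0, 0, 1, 0, 0, 0.8, 0, 0, 0, 1, 0, 0, 0.83, 0, 0, 0, 1, 0, 0, 0.85, 0, 0, 0, 1, 0, 0, 0.86, 0, 0, 0, 1, 0, 0, 0.86, 0, 0, 0]'

```text
clock: 12.37
position: [0.455, -0.3435, 0.0792]
orientation: [2.428, 1.989, 0.001]
wrist_force: [-0.4, 0.4, -5.7]
finger_gap: 0.381
finger_force: 25.0
```

>>> jog_arm --motion '[1, 0, 0, 0.015, 0, 0, 0, 1, 0, 0, 0.03, 0, 0, 0, 1, 0, 0, 0.03, 0, 0, 0]'

```text
clock: 12.62
position: [0.4552, -0.3437, 0.0769]
orientation: [2.427, 1.989, 0.001]
wrist_force: [-4.6, 3.2, 12.1]
finger_gap: 0.383
finger_force: 25.0
```

>>> jog_arm --motion '[-0.2, 0, 0, 0, 0, 0, 0, -0.2, 0, 0, 0, 0, 0, 0, -0.2, 0, 0, 0, 0, 0, 0, -0.2, 0, 0, -0.1, 0, 0, 0, -0.2, 0, 0, -0.3, 0, 0, 0, -0.2, 0, 0, -0.6, 0, 0, 0, -0.2, 0, 0, -1, 0, 0, 0, -0.2, 0, 0, -1, 0, 0, 0, -0.2, 0, 0, -1, 0, 0, 0]'

```text
clock: 13.37
position: [0.4558, -0.3442, 0.199]
orientation: [2.423, 1.985, 0.003]
wrist_force: [0.4, -0.6, -0.8]
finger_gap: 0.602
finger_force: 0.0
```

>>> jog_arm --motion '[-0.2, 0, 0, -0.5, 0, 0, 0, -0.2, 0.5, 0.1, -1, 0, 0, 0, -0.2, 1, 0.4, -1, 0, 0, 0, -0.2, 1, 0.4, -1, 0, 0, 0, -0.2, 1, 0.4, -1, 0, 0, 0, -0.2, 1, 0.4, -1, 0, 0, 0]'

```text
clock: 13.87
position: [0.5276, -0.2314, 0.3167]
orientation: [2.424, 1.993, 0.004]
wrist_force: [0.4, -0.8, 0.0]
finger_gap: 0.599
finger_force: 0.0
```

```bash
python3 - <<'E'
from h import *
from plant import get_state,snapshot
st=get_state();T=tool(st);print(st["clock"],T.round(4),st["joint_positions"].round(2))
s=snapshot("top");np.savez("top5.npz",**s)
sw=snapshot("wrist");np.savez("w5.npz",**sw);cv2.imwrite("pics/w5.png",sw["image"][:,:,::-1])
for n,W in(("top",world(s)),("wrist",world(sw,T))):
    z=W[...,2];m=(np.hypot(W[...,0]-.588,W[...,1]+.126)<.1)&(z>.108)&(z<.128);p=W[m][:,:2]
    print(n,len(p),np.median(W[m][:,2]) if len(p) else 0,cv2.minEnclosingCircle(p.astype(np.float32)) if len(p) else 0)
    m=(np.hypot(W[...,0]-.455,W[...,1]+.343)<.13)&(z>.05)&(z<.1)&((s if n=="top" else sw)["image"].max(-1)<60);p=W[m];print("knob",len(p),cv2.minEnclosingCircle(p[:,:2].astype(np.float32)) if len(p) else 0,p[:,2].max() if len(p) else 0)
E
```

```text
13.8667 [[ 1.934e-01  9.811e-01  4.700e-03  5.276e-01]
 [ 9.811e-01 -1.934e-01 -1.400e-03 -2.314e-01]
 [-5.000e-04  4.800e-03 -1.000e+00  3.167e-01]
 [ 0.000e+00  0.000e+00  0.000e+00  1.000e+00]] [-0.49  0.32  1.47  0.    1.34 -0.3 ]
top 767 0.1170991028855947 ((0.5852807760238647, -0.12501643598079681), 0.0889250636100769)
knob 0 0 0
wrist 7063 0.11929106331032924 ((0.5911606550216675, -0.12416163831949234), 0.0883144661784172)
knob 568 ((0.4568401575088501, -0.340906023979187), 0.017553189769387245) 0.09755652911431673
```

View pics/w5.png

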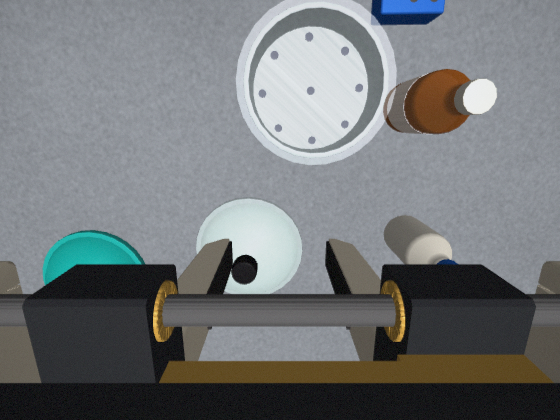

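Bowl with plate is empty and open at (315,85), lid stands on the bench at (250,245), clear of turquoise (95,270). Now to the crucibles.

>>> jog_arm --motion '[-0.35, 1, 0.12, -0.15, 0, 0, 0, -0.35, 1, 0.12, -0.15, 0, 0, 0, -0.35, 1, 0.12, -0.15, 0, 0, 0, -0.35, 1, 0.12, -0.15, 0, 0, 0, -0.35, 1, 0.12, -0.15, 0, 0, 0]'

```text
clock: 14.38
position: [0.5625, -0.1195, 0.332]
orientation: [2.428, 1.992, -0.001]
wrist_force: [0.1, -1.0, 0.3]
finger_gap: 0.672
finger_force: 0.0
```

>>> jog_arm --motion '[-0.35, 1, 0.12, 0, 0, 0, -0.33, -0.35, 1, 0.12, 0, 0, 0, -0.33, -0.35, 1, 0.12, 0, 0, 0, -0.33, -0.35, 1, 0.12, 0, 0, 0, -0.33, -0.35, 1, 0.12, 0, 0, 0, -0.33, -0.35, 1, 0.12, 0, 0, 0, -0.33, -0.35, 1, 0.12, 0, 0, 0, -0.33, -0.35, 1, 0.12, 0, 0, 0, -0.33, -0.35, 1, 0.12, 0, 0, 0, -0.33, -0.35, 1, 0.12, 0, 0, 0, -0.33, -0.35, 1, 0.12, 0, 0, 0, -0.33]'

```text
clock: 15.3
position: [0.6001, -0.0068, 0.3321]
orientation: [1.129, 2.93, -0.002]
wrist_force: [0.7, 0.6, -0.2]
finger_gap: 0.672
finger_force: 0.0
```

```bash
python3 - <<'E'
from h import *
from plant import get_state
st=get_state();T=tool(st);print(T.round(4),st["joint_positions"].round(2))
print(rows(T,[.64,.10,.31],down(47.6)))
E
```

```text
[[-7.413e-01  6.711e-01  6.000e-04  6.001e-01]
 [ 6.711e-01  7.413e-01 -1.400e-03 -6.800e-03]
 [-1.300e-03 -6.000e-04 -1.000e+00  3.321e-01]
 [ 0.000e+00  0.000e+00  0.000e+00  1.000e+00]] [-0.09  0.36  1.38 -0.    1.4  -0.92]
[ 0.351  0.883  0.183 -0.     0.     0.001]
```

>>> jog_arm --motion '[-0.35, 0.35, 0.88, 0.18, 0, 0, 0, -0.35, 0.35, 0.88, 0.18, 0, 0, 0, -0.35, 0.35, 0.88, 0.18, 0, 0, 0, -0.35, 0.35, 0.88, 0.18, 0, 0, 0, -0.35, 0.35, 0.88, 0.18, 0, 0, 0, -0.35, 0.35, 0.88, 0.18, 0, 0, 0]'

```text
clock: 15.8
position: [0.6398, 0.1004, 0.3111]
orientation: [1.126, 2.931, -0.002]
wrist_force: [0.2, -0.0, -0.2]
finger_gap: 0.679
finger_force: 0.0
```

```bash
cat >> h.py <<'E'
def cruc(W,s):
    z=W[...,2];e=W[...,0]*.674+W[...,1]*.739
    m=(z>.196)&(z<.222)&(np.hypot(W[...,0]-.57,W[...,1]-.21)<.15)&(e<.60)&(e>.49)
    nl,l,q,c=cv2.connectedComponentsWithStats(m.astype(np.uint8))
    for i in range(1,nl):
        if q[i,4]>100:
            p=W[l==i];print(c[i].round(),q[i,4],p[:,2].mean().round(3),cv2.minEnclosingCircle(p[:,:2].astype(np.float32)))
E
python3 - <<'E'
from h import *
from plant import get_state,snapshot
st=get_state();T=tool(st);print(st["clock"],T[:3,3])
s=snapshot("wrist");cruc(world(s,T),s);cv2.imwrite("pics/w6.png",s["image"][:,:,::-1])
print(rows(T,[.652,.1455,.25],down(47.6)))
E
```

```text
15.8 [0.63976784 0.10037874 0.31110677]
[319.  24.] 728 0.208 ((0.5444566607475281, 0.22771209478378296), 0.01916802115738392)
[322.  96.] 722 0.209 ((0.5911600589752197, 0.1886165291070938), 0.01903742365539074)
[327. 189.] 700 0.208 ((0.6524294018745422, 0.14497360587120056), 0.019054222851991653)
[ 0.177  0.348  0.509 -0.     0.001  0.002]
```

View pics/w6.png

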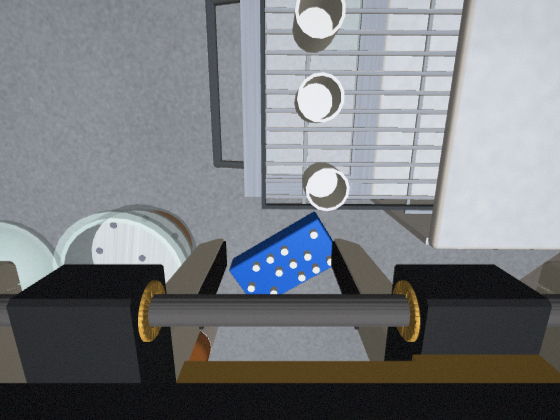

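Three crucibles visible at (327,189), (322,96), (319,24); wrist measurement agrees with the averages of the fixed cameras. Pick the first.

>>> jog_arm --motion '[-0.35, 0.17, 0.34, 0.2, 0, 0, 0, -0.35, 0.17, 0.345, 0.4, 0, 0, 0, -0.35, 0.17, 0.345, 0.6, 0, 0, 0, -0.35, 0.17, 0.345, 0.8, 0, 0, 0, -0.35, 0.17, 0.345, 0.9, 0, 0, 0, -0.35, 0.17, 0.345, 1, 0, 0, 0, -0.35, 0.17, 0.345, 1, 0, 0, 0, -0.35, 0.17, 0.345, 1, 0, 0, 0]' --force 10

```text
clock: 16.52
position: [0.653, 0.1451, 0.1921]
orientation: [1.125, 2.93, -0.0]
wrist_force: [-0.0, 0.3, 1.0]
finger_gap: 0.673
finger_force: 0.0
```

>>> jog_arm --motion '[1, 0, 0, 0.03, 0, 0, 0, 1, 0, 0, 0.03, 0, 0, 0, 1, 0, 0, 0.03, 0, 0, 0, 1, 0, 0, 0.03, 0, 0, 0, 1, 0, 0, 0.03, 0, 0, 0, 1, 0, 0, 0.03, 0, 0, 0, 1, 0, 0, 0.03, 0, 0, 0, 1, 0, 0, 0.03, 0, 0, 0]' --force 10

```text
clock: 17.18
position: [0.6528, 0.1457, 0.1883]
orientation: [1.123, 2.931, -0.0]
wrist_force: [-1.1, -1.5, 4.1]
finger_gap: 0.409
finger_force: 10.0
```

>>> jog_arm --motion '[1, 0, 0, -0.1, 0, 0, 0, 1, 0, 0, -0.3, 0, 0, 0, 1, 0, 0, -0.6, 0, 0, 0, 1, 0, 0, -0.8, 0, 0, 0, 1, 0, 0, -0.8, 0, 0, 0]'

```text
clock: 17.6
position: [0.654, 0.1461, 0.2903]
orientation: [1.121, 2.924, 0.006]
wrist_force: [-0.2, -0.7, -0.2]
finger_gap: 0.405
finger_force: 10.0
```

```bash
python3 - <<'E'
from h import *
from plant import get_state
st=get_state();T=tool(st);print(T.round(4))
print(rows(T,[.614,-.151,.22],down(47.6)))
E
```

```text
[[-7.438e-01  6.684e-01  1.060e-02  6.540e-01]
 [ 6.684e-01  7.438e-01  1.000e-04  1.461e-01]
 [-7.800e-03  7.100e-03 -9.999e-01  2.903e-01]
 [ 0.000e+00  0.000e+00  0.000e+00  1.000e+00]]
[-1.402e+00 -2.069e+00  5.820e-01  2.000e-03  2.000e-03  3.000e-03]
```

>>> jog_arm --motion '[1, -0.2, -0.3, 0, 0, 0, 0, 1, -0.4, -0.6, 0, 0, 0, 0, 1, -0.6, -0.9, 0, 0, 0, 0, 1, -0.7, -1, 0, 0, 0, 0, 1, -0.7, -1, 0, 0, 0, 0]'

```text
clock: 18.02
position: [0.6342, -0.0037, 0.2839]
orientation: [1.129, 2.929, -0.002]
wrist_force: [-0.3, -0.3, 0.4]
finger_gap: 0.403
finger_force: 10.0
```

>>> jog_arm --motion '[1, -0.2, -0.3, 0, 0, 0, 0, 1, -0.4, -0.6, 0.1, 0, 0, 0, 1, -0.6, -0.9, 0.2, 0, 0, 0, 1, -0.7, -1, 0.4, 0, 0, 0, 1, -0.7, -1, 0.58, 0, 0, 0, 1, -0.7, -1, 0.58, 0, 0, 0, 1, -0.7, -1, 0.58, 0, 0, 0]'

```text
clock: 18.6
position: [0.6168, -0.1443, 0.214]
orientation: [1.124, 2.933, -0.0]
wrist_force: [-0.6, 0.5, -0.2]
finger_gap: 0.408
finger_force: 10.0
```

```bash
python3 - <<'E'
from h import *
from plant import get_state,snapshot
st=get_state();T=tool(st);print(T.round(4))
print(rows(T,[.616,-.1506,.14],down(47.6)),rows(T,[.616,-.1506,.085],down(47.6)))
s=snapshot("wrist");np.savez("w7.npz",**s);W=world(s,T);z=W[...,2]
m=(np.hypot(W[...,0]-.588,W[...,1]+.125)<.1)&(z>.11)&(z<.126);p=W[m][:,:2]
print(len(p),cv2.minEnclosingCircle(p.astype(np.float32)))
E
```

```text
[[-7.438e-01  6.684e-01  1.000e-04  6.168e-01]
 [ 6.684e-01  7.438e-01 -3.000e-04 -1.443e-01]
 [-3.000e-04 -2.000e-04 -1.000e+00  2.140e-01]
 [ 0.000e+00  0.000e+00  0.000e+00  1.000e+00]]
[-0.029 -0.043  0.617 -0.     0.     0.003] [-0.029 -0.043  1.075 -0.     0.     0.003]
9352 ((0.5890509486198425, -0.1258334219455719), 0.0883094072341919)
```

>>> jog_arm --motion '[1, -0.03, -0.045, 0.2, 0, 0, 0, 1, -0.03, -0.045, 0.4, 0, 0, 0, 1, -0.03, -0.045, 0.6, 0, 0, 0, 1, -0.03, -0.045, 0.75, 0, 0, 0, 1, -0.03, -0.045, 0.9, 0, 0, 0, 1, -0.03, -0.045, 1, 0, 0, 0, 1, -0.03, -0.045, 1, 0, 0, 0, 1, -0.03, -0.045, 1, 0, 0, 0]'

```text
clock: 19.32
position: [0.617, -0.1512, 0.0955]
orientation: [1.122, 2.931, -0.001]
wrist_force: [-0.1, -0.1, -0.4]
finger_gap: 0.405
finger_force: 10.0
```

>>> jog_arm --motion '[1, 0, 0, 0.03, 0, 0, 0, 1, 0, 0, 0.06, 0, 0, 0, 1, 0, 0, 0.08, 0, 0, 0, 1, 0, 0, 0.08, 0, 0, 0]'

```text
clock: 19.65
position: [0.6163, -0.1517, 0.0847]
orientation: [1.124, 2.931, -0.001]
wrist_force: [-1.2, -0.0, -0.6]
finger_gap: 0.406
finger_force: 10.0
```

>>> jog_arm --motion '[-0.12, 0, 0, 0, 0, 0, 0, -0.12, 0, 0, 0, 0, 0, 0, -0.12, 0, 0, 0, 0, 0, 0, -0.12, 0, 0, -0.1, 0, 0, 0, -0.12, 0, 0, -0.3, 0, 0, 0, -0.12, 0, 0, -0.6, 0, 0, 0, -0.12, 0, 0, -1, 0, 0, 0, -0.12, 0, 0, -1, 0, 0, 0, -0.12, 0, 0, -1, 0, 0, 0]'

```text
clock: 20.4
position: [0.6176, -0.152, 0.2092]
orientation: [1.121, 2.925, -0.0]
wrist_force: [0.4, -0.6, -0.6]
finger_gap: 0.559
finger_force: 0.0
```

>>> jog_arm --motion '[-0.35, 0, 0, -0.35, 0, 0, 0, -0.35, 0.3, 0.3, -0.65, 0, 0, 0, -0.35, 0.6, 0.6, -0.8, 0, 0, 0, -0.35, 1, 1, -0.8, 0, 0, 0, -0.35, 1, 1, -0.8, 0, 0, 0, -0.35, 1, 1, -0.8, 0, 0, 0]'

```text
clock: 20.9
position: [0.6062, 0.0223, 0.3006]
orientation: [1.12, 2.933, 0.001]
wrist_force: [0.6, 1.5, 0.4]
finger_gap: 0.675
finger_force: 0.0
```

>>> jog_arm --motion '[-0.35, 0.3, 0.3, 0, 0, 0, 0, -0.35, 0.6, 0.6, 0, 0, 0, 0, -0.35, 0.9, 0.9, 0, 0, 0, 0, -0.35, 1, 0.97, 0, 0, 0, 0, -0.35, 1, 0.97, 0, 0, 0, 0, -0.35, 1, 0.97, 0, 0, 0, 0]'

```text
clock: 21.4
position: [0.5949, 0.1863, 0.299]
orientation: [1.12, 2.934, -0.003]
wrist_force: [0.8, -0.4, -0.3]
finger_gap: 0.674
finger_force: 0.0
```

```bash
python3 - <<'E'
from h import *
from plant import get_state,snapshot
st=get_state();T=tool(st);print(st["clock"],T.round(4))
s=snapshot("wrist");cruc(world(s,T),s)
print(rows(T,[.5912,.1886,.187],down(47.6)))
s=snapshot("top");np.savez("top8.npz",**s);W=world(s);z=W[...,2]
m=(np.hypot(W[...,0]-.588,W[...,1]+.125)<.065)&(z>.085)&(z<.13);p=W[m];print(len(p),p.mean(0),cv2.minEnclosingCircle(p[:,:2].astype(np.float32)))
E
```

```text
21.4 [[-7.458e-01  6.662e-01  2.000e-04  5.949e-01]
 [ 6.662e-01  7.458e-01 -1.900e-03  1.863e-01]
 [-1.400e-03 -1.300e-03 -1.000e+00  2.990e-01]
 [ 0.000e+00  0.000e+00  0.000e+00  1.000e+00]]
[284.  42.] 1080 0.208 ((0.49961939454078674, 0.2763841152191162), 0.019354714080691338)
[275. 137.] 616 0.21 ((0.5440612435340881, 0.2277684211730957), 0.01890767365694046)
[278. 211.] 761 0.208 ((0.5910167098045349, 0.1886165738105774), 0.01908600889146328)
[ 0.037 -0.005  0.934 -0.     0.     0.003]
69 [ 0.61167468 -0.14958984  0.1016844 ] ((0.6118347644805908, -0.15087909996509552), 0.019465500488877296)
```

>>> jog_arm --motion '[-0.35, 0.035, -0.005, 0.2, 0, 0, 0, -0.35, 0.035, -0.005, 0.4, 0, 0, 0, -0.35, 0.035, -0.005, 0.6, 0, 0, 0, -0.35, 0.035, -0.005, 0.8, 0, 0, 0, -0.35, 0.035, -0.005, 0.92, 0, 0, 0, -0.35, 0.035, -0.005, 0.92, 0, 0, 0, 1, 0.035, -0.005, 0.92, 0, 0, 0, 1, 0.035, -0.005, 0.92, 0, 0, 0, 1, 0.035, -0.005, 0.92, 0, 0, 0, 1, 0.035, -0.005, 0.92, 0, 0, 0, 1, 0.035, -0.005, 0.92, 0, 0, 0, 1, 0.035, -0.005, 0.92, 0, 0, 0]' --force 10

```text
clock: 22.5
position: [0.5927, 0.187, 0.191]
orientation: [1.123, 2.93, 0.0]
wrist_force: [-1.0, -2.6, 6.0]
finger_gap: 0.402
finger_force: 10.0
```

>>> jog_arm --motion '[1, 0, 0, 0, 0, 0, 0, 1, 0, 0, 0, 0, 0, 0, 1, 0, 0, 0, 0, 0, 0]'

```text
clock: 22.75
position: [0.5927, 0.187, 0.191]
orientation: [1.123, 2.93, 0.0]
wrist_force: [-1.2, -2.0, 6.5]
finger_gap: 0.406
finger_force: 10.0
```

>>> jog_arm --motion '[1, 0, 0, -0.1, 0, 0, 0, 1, 0, 0, -0.3, 0, 0, 0, 1, 0, 0, -0.6, 0, 0, 0, 1, -0.2, -0.2, -0.8, 0, 0, 0, 1, -0.5, -0.5, -0.8, 0, 0, 0, 1, -0.8, -0.8, -0.8, 0, 0, 0, 1, -0.8, -1, -0.8, 0, 0, 0, 1, -0.8, -1, -0.8, 0, 0, 0, 1, -0.8, -1, -0.8, 0, 0, 0]'

```text
clock: 23.5
position: [0.5829, 0.0323, 0.287]
orientation: [1.128, 2.929, -0.0]
wrist_force: [-0.5, 0.2, -0.4]
finger_gap: 0.407
finger_force: 10.0
```

```bash
python3 - <<'E'
from h import *
from plant import get_state
st=get_state();T=tool(st);print(st["clock"],T.round(4))
print(rows(T,[.561,-.100,.215],down(47.6)))
E
```

```text
23.5 [[-7.419e-01  6.705e-01  2.600e-03  5.829e-01]
 [ 6.705e-01  7.419e-01 -1.100e-03  3.230e-02]
 [-2.600e-03  9.000e-04 -1.000e+00  2.870e-01]
 [ 0.000e+00  0.000e+00  0.000e+00  1.000e+00]]
[-0.603 -0.941  0.601  0.     0.001  0.002]
```

>>> jog_arm --motion '[1, -0.2, -0.3, 0, 0, 0, 0, 1, -0.4, -0.6, 0.1, 0, 0, 0, 1, -0.6, -0.94, 0.3, 0, 0, 0, 1, -0.6, -0.94, 0.5, 0, 0, 0, 1, -0.6, -0.94, 0.6, 0, 0, 0, 1, -0.6, -0.94, 0.6, 0, 0, 0, 1, -0.6, -0.94, 0.6, 0, 0, 0]'

```text
clock: 24.08
position: [0.5619, -0.0974, 0.2146]
orientation: [1.123, 2.932, -0.0]
wrist_force: [0.5, -0.2, -0.2]
finger_gap: 0.406
finger_force: 10.0
```

>>> jog_arm --motion '[1, 0, 0, 0.2, 0, 0, 0, 1, 0, 0, 0.4, 0, 0, 0, 1, 0, 0, 0.6, 0, 0, 0, 1, 0, 0, 0.75, 0, 0, 0, 1, 0, 0, 0.9, 0, 0, 0, 1, 0, 0, 0.98, 0, 0, 0, 1, 0, 0, 0.98, 0, 0, 0, 1, 0, 0, 0.98, 0, 0, 0]'

```text
clock: 24.75
position: [0.5626, -0.098, 0.0977]
orientation: [1.122, 2.931, -0.0]
wrist_force: [-0.0, -0.1, -0.2]
finger_gap: 0.41
finger_force: 10.0
```

>>> jog_arm --motion '[1, 0, 0, 0.03, 0, 0, 0, 1, 0, 0, 0.06, 0, 0, 0, 1, 0, 0, 0.085, 0, 0, 0, 1, 0, 0, 0.085, 0, 0, 0]'

```text
clock: 25.08
position: [0.562, -0.0986, 0.0866]
orientation: [1.124, 2.93, -0.0]
wrist_force: [-0.1, 0.6, -0.1]
finger_gap: 0.409
finger_force: 10.0
```

>>> jog_arm --motion '[-0.12, 0, 0, 0, 0, 0, 0, -0.12, 0, 0, 0, 0, 0, 0, -0.12, 0, 0, 0, 0, 0, 0, -0.12, 0, 0, -0.1, 0, 0, 0, -0.12, 0, 0, -0.3, 0, 0, 0, -0.12, 0, 0, -0.6, 0, 0, 0, -0.12, 0, 0, -1, 0, 0, 0, -0.12, 0, 0, -1, 0, 0, 0, -0.12, 0, 0, -1, 0, 0, 0]'

```text
clock: 25.83
position: [0.5628, -0.0987, 0.2103]
orientation: [1.122, 2.925, 0.0]
wrist_force: [-0.3, -0.3, -0.1]
finger_gap: 0.562
finger_force: 0.0
```

>>> jog_arm --motion '[-0.35, 0, 0, -0.35, 0, 0, 0, -0.35, 0.3, 0.3, -0.65, 0, 0, 0, -0.35, 0.6, 0.6, -0.75, 0, 0, 0, -0.35, 0.95, 0.95, -0.75, 0, 0, 0, -0.35, 0.95, 0.95, -0.75, 0, 0, 0, -0.35, 0.95, 0.95, -0.75, 0, 0, 0]'

```text
clock: 26.33
position: [0.5519, 0.0677, 0.2962]
orientation: [1.119, 2.934, 0.001]
wrist_force: [-0.2, -0.3, 0.5]
finger_gap: 0.68
finger_force: 0.0
```

>>> jog_arm --motion '[-0.35, 0.3, 0.3, 0, 0, 0, 0, -0.35, 0.6, 0.6, 0, 0, 0, 0, -0.35, 0.95, 0.95, 0, 0, 0, 0, -0.35, 0.95, 0.95, 0, 0, 0, 0, -0.35, 0.95, 0.95, 0, 0, 0, 0, -0.35, 0.95, 0.95, 0, 0, 0, 0]'

```text
clock: 26.83
position: [0.5435, 0.2247, 0.2946]
orientation: [1.12, 2.934, -0.003]
wrist_force: [-0.4, -0.5, 0.1]
finger_gap: 0.679
finger_force: 0.0
```

```bash
python3 - <<'E'
from h import *
from plant import get_state,snapshot
st=get_state();T=tool(st);print(st["clock"],T.round(4))
s=snapshot("wrist");cruc(world(s,T),s)
print(rows(T,[.544,.2277,.188],down(47.6)))
s=snapshot("top");np.savez("top8.npz",**s);W=world(s);z=W[...,2]
m=(np.hypot(W[...,0]-.588,W[...,1]+.125)<.065)&(z>.085)&(z<.13)
nl,l,q,c=cv2.connectedComponentsWithStats(m.astype(np.uint8))
for i in range(1,nl):
    if q[i,4]>15: p=W[l==i];print(q[i,4],p.mean(0).round(3),cv2.minEnclosingCircle(p[:,:2].astype(np.float32)))
E
```

```text
26.8333 [[-0.7455  0.6665  0.      0.5435]
 [ 0.6665  0.7455 -0.0021  0.2247]
 [-0.0014 -0.0016 -1.      0.2946]
 [ 0.      0.      0.      1.    ]]
[293. 134.] 634 0.21 ((0.49975085258483887, 0.27654120326042175), 0.01901717483997345)
[282. 215.] 793 0.208 ((0.5438295602798462, 0.22767820954322815), 0.019295474514365196)
[ 0.015  0.023  0.888 -0.001  0.     0.003]
69 [ 0.611 -0.15   0.101] ((0.6123656630516052, -0.15073736011981964), 0.019141236320137978)
58 [ 0.555 -0.095  0.102] ((0.5557649731636047, -0.09548887610435486), 0.018951240926980972)
```

>>> jog_arm --motion '[-0.35, 0.015, 0.025, 0.2, 0, 0, 0, -0.35, 0.015, 0.025, 0.4, 0, 0, 0, -0.35, 0.015, 0.025, 0.6, 0, 0, 0, -0.35, 0.015, 0.025, 0.8, 0, 0, 0, -0.35, 0.015, 0.025, 0.89, 0, 0, 0, -0.35, 0.015, 0.025, 0.89, 0, 0, 0, 1, 0.015, 0.025, 0.89, 0, 0, 0, 1, 0.015, 0.025, 0.89, 0, 0, 0, 1, 0.015, 0.025, 0.89, 0, 0, 0, 1, 0.015, 0.025, 0.89, 0, 0, 0, 1, 0.015, 0.025, 0.89, 0, 0, 0, 1, 0.015, 0.025, 0.89, 0, 0, 0]' --force 10

```text
clock: 27.93
position: [0.5454, 0.2271, 0.1902]
orientation: [1.123, 2.93, 0.001]
wrist_force: [-0.7, -0.5, 4.6]
finger_gap: 0.408
finger_force: 10.0
```

>>> jog_arm --motion '[1, 0, 0, 0, 0, 0, 0, 1, 0, 0, 0, 0, 0, 0, 1, 0, 0, 0, 0, 0, 0]'

```text
clock: 28.18
position: [0.5454, 0.2272, 0.1902]
orientation: [1.123, 2.93, 0.001]
wrist_force: [-0.5, -1.1, 5.6]
finger_gap: 0.408
finger_force: 10.0
```

>>> jog_arm --motion '[1, 0, 0, -0.1, 0, 0, 0, 1, 0, 0, -0.3, 0, 0, 0, 1, 0, 0, -0.6, 0, 0, 0, 1, -0.2, -0.2, -0.8, 0, 0, 0, 1, -0.5, -0.5, -0.8, 0, 0, 0, 1, -0.8, -0.8, -0.8, 0, 0, 0, 1, -0.9, -0.9, -0.8, 0, 0, 0, 1, -0.9, -0.9, -0.8, 0, 0, 0]'

```text
clock: 28.85
position: [0.5531, 0.0698, 0.2864]
orientation: [1.129, 2.928, -0.002]
wrist_force: [-0.9, -0.3, -0.4]
finger_gap: 0.41
finger_force: 10.0
```

>>> jog_arm --motion '[1, -0.2, -0.1, 0, 0, 0, 0.5, 1, -0.4, -0.3, 0, 0, 0, 0.5, 1, -0.6, -0.4, 0, 0, 0, 0.5, 1, -0.8, -0.5, 0, 0, 0, 0.5, 1, -0.8, -0.5, 0, 0, 0, 0.5, 1, -0.8, -0.5, 0, 0, 0, 0.5, 1, -0.8, -0.5, 0, 0, 0, 0.5, 1, -0.8, -0.5, 0, 0, 0, 0.5, 1, -0.8, -0.5, 0, 0, 0, 0.5, 1, -0.8, -0.5, 0, 0, 0, 0.5, 1, -0.8, -0.5, 0, 0, 0, 0.5, 1, -0.8, -0.5, 0, 0, 0, 0.5]'

```text
clock: 29.85
position: [0.5843, -0.0336, 0.2863]
orientation: [2.825, 1.371, 0.002]
wrist_force: [-0.2, -0.3, -0.0]
finger_gap: 0.407
finger_force: 10.0
```

```bash
python3 - <<'E'
from h import *
from plant import get_state
st=get_state();T=tool(st);print(st["clock"],T.round(4),st["joint_positions"].round(2))
print(rows(T,[.614,-.097,.215],down(-42.4)))
E
```

```text
29.85 [[ 6.189e-01  7.855e-01  2.300e-03  5.843e-01]
 [ 7.855e-01 -6.189e-01 -1.100e-03 -3.360e-02]
 [ 5.000e-04  2.400e-03 -1.000e+00  2.863e-01]
 [ 0.000e+00  0.000e+00  0.000e+00  1.000e+00]] [-0.14  0.36  1.49 -0.    1.29  0.53]
[-0.262  0.52   0.595  0.001 -0.     0.023]
```

>>> jog_arm --motion '[1, -0.13, 0.26, 0.1, 0, 0, 0.023, 1, -0.26, 0.52, 0.3, 0, 0, 0.023, 1, -0.26, 0.52, 0.5, 0, 0, 0.023, 1, -0.26, 0.52, 0.6, 0, 0, 0.023, 1, -0.26, 0.52, 0.6, 0, 0, 0.023, 1, -0.26, 0.52, 0.6, 0, 0, 0.023]'

```text
clock: 30.35
position: [0.6144, -0.0963, 0.2144]
orientation: [2.868, 1.278, 0.002]
wrist_force: [0.3, -0.4, 0.5]
finger_gap: 0.409
finger_force: 10.0
```

>>> jog_arm --motion '[1, 0, 0, 0.2, 0, 0, 0, 1, 0, 0, 0.4, 0, 0, 0, 1, 0, 0, 0.6, 0, 0, 0, 1, 0, 0, 0.75, 0, 0, 0, 1, 0, 0, 0.9, 0, 0, 0, 1, 0, 0, 0.98, 0, 0, 0, 1, 0, 0, 0.98, 0, 0, 0, 1, 0, 0, 0.98, 0, 0, 0]'

```text
clock: 31.02
position: [0.6154, -0.097, 0.0976]
orientation: [2.867, 1.277, 0.004]
wrist_force: [-0.1, 0.7, 0.7]
finger_gap: 0.406
finger_force: 10.0
```

>>> jog_arm --motion '[1, 0, 0, 0.03, 0, 0, 0, 1, 0, 0, 0.06, 0, 0, 0, 1, 0, 0, 0.09, 0, 0, 0, 1, 0, 0, 0.09, 0, 0, 0]'

```text
clock: 31.35
position: [0.6151, -0.0974, 0.0857]
orientation: [2.868, 1.276, 0.004]
wrist_force: [0.7, 0.4, -0.6]
finger_gap: 0.408
finger_force: 10.0
```

>>> jog_arm --motion '[-0.12, 0, 0, 0, 0, 0, 0, -0.12, 0, 0, 0, 0, 0, 0, -0.12, 0, 0, 0, 0, 0, 0, -0.12, 0, 0, -0.1, 0, 0, 0, -0.12, 0, 0, -0.3, 0, 0, 0, -0.12, 0, 0, -0.6, 0, 0, 0, -0.12, 0, 0, -1, 0, 0, 0, -0.12, 0, 0, -1, 0, 0, 0, -0.12, 0, 0, -1, 0, 0, 0]'

```text
clock: 32.1
position: [0.6159, -0.0975, 0.2095]
orientation: [2.865, 1.275, 0.01]
wrist_force: [-0.3, -0.5, -0.2]
finger_gap: 0.56
finger_force: 0.0
```

>>> jog_arm --motion '[-0.35, 0, 0, -0.35, 0, 0, 0, -0.35, 0.2, -0.3, -0.65, 0, 0, 0, -0.35, 0.4, -0.6, -0.75, 0, 0, 0, -0.35, 0.6, -1, -0.75, 0, 0, 0, -0.35, 0.6, -1, -0.75, 0, 0, 0, -0.35, 0.6, -1, -0.75, 0, 0, 0]'

```text
clock: 32.6
position: [0.5717, 0.0408, 0.295]
orientation: [2.867, 1.282, 0.001]
wrist_force: [-0.6, -0.1, -0.5]
finger_gap: 0.673
finger_force: 0.0
```

>>> jog_arm --motion '[-0.35, 0.2, -0.3, 0, 0, 0, -0.49, -0.35, 0.4, -0.6, 0, 0, 0, -0.49, -0.35, 0.6, -1, 0, 0, 0, -0.49, -0.35, 0.6, -1, 0, 0, 0, -0.49, -0.35, 0.6, -1, 0, 0, 0, -0.49, -0.35, 0.6, -1, 0, 0, 0, -0.49, -0.35, 0.6, -1, 0, 0, 0, -0.49, -0.35, 0.6, -1, 0, 0, 0, -0.49, -0.35, 0.6, -1, 0, 0, 0, -0.49, -0.35, 0.6, -1, 0, 0, 0, -0.49, -0.35, 0.6, -1, 0, 0, 0, -0.49, -0.35, 0.6, -1, 0, 0, 0, -0.49]'

```text
clock: 33.6
position: [0.5323, 0.1701, 0.2936]
orientation: [1.221, 2.894, -0.003]
wrist_force: [-0.2, -0.6, 0.5]
finger_gap: 0.675
finger_force: 0.0
```

```bash
python3 - <<'E'
from h import *
from plant import get_state
st=get_state();T=tool(st);print(st["clock"],T.round(4))
print(rows(T,[.4997,.2765,.188],down(47.6)))
E
```

```text
33.6 [[-6.978e-01  7.163e-01  1.000e-04  5.323e-01]
 [ 7.163e-01  6.978e-01 -1.800e-03  1.701e-01]
 [-1.400e-03 -1.200e-03 -1.000e+00  2.936e-01]
 [ 0.000e+00  0.000e+00  0.000e+00  1.000e+00]]
[ 0.825  0.425  0.878 -0.     0.    -0.019]
```

>>> jog_arm --motion '[-0.35, 0.3, 0.2, 0, 0, 0, -0.019, -0.35, 0.6, 0.425, 0, 0, 0, -0.019, -0.35, 0.825, 0.425, 0, 0, 0, -0.019, -0.35, 0.825, 0.425, 0, 0, 0, -0.019, -0.35, 0.825, 0.425, 0, 0, 0, -0.019, -0.35, 0.825, 0.425, 0, 0, 0, -0.019]'

```text
clock: 34.1
position: [0.5007, 0.2766, 0.2939]
orientation: [1.142, 2.925, -0.002]
wrist_force: [-0.6, -1.0, -0.2]
finger_gap: 0.677
finger_force: 0.0
```

```bash
python3 - <<'E'
from h import *
from plant import get_state,snapshot
st=get_state();T=tool(st);print(st["clock"],T.round(4))
s=snapshot("wrist");cruc(world(s,T),s)
print(rows(T,[.4997,.2765,.188],down(47.6)))
E
```

```text
34.1 [[-7.353e-01  6.777e-01  1.100e-03  5.007e-01]
 [ 6.777e-01  7.353e-01 -2.100e-03  2.766e-01]
 [-2.200e-03 -8.000e-04 -1.000e+00  2.939e-01]
 [ 0.000e+00  0.000e+00  0.000e+00  1.000e+00]]
[278. 217.] 802 0.208 ((0.4995373785495758, 0.27662327885627747), 0.019189156591892242)
[ 0.007 -0.005  0.883 -0.     0.001 -0.001]
```

>>> jog_arm --motion '[-0.35, 0.007, 0, 0.2, 0, 0, 0, -0.35, 0.007, 0, 0.4, 0, 0, 0, -0.35, 0.007, 0, 0.6, 0, 0, 0, -0.35, 0.007, 0, 0.8, 0, 0, 0, -0.35, 0.007, 0, 0.885, 0, 0, 0, -0.35, 0.007, 0, 0.885, 0, 0, 0, 1, 0.007, 0, 0.885, 0, 0, 0, 1, 0.007, 0, 0.885, 0, 0, 0, 1, 0.007, 0, 0.885, 0, 0, 0, 1, 0.007, 0, 0.885, 0, 0, 0, 1, 0.007, 0, 0.885, 0, 0, 0, 1, 0.007, 0, 0.885, 0, 0, 0]' --force 10

```text
clock: 35.15
position: [0.5005, 0.2778, 0.1894]
orientation: [1.142, 2.923, 0.001]
wrist_force: [-0.5, 0.1, 7.4]
finger_gap: 0.403
finger_force: 10.0
```

>>> jog_arm --motion '[1, 0, 0, 0, 0, 0, 0, 1, 0, 0, 0, 0, 0, 0, 1, 0, 0, 0, 0, 0, 0]'

```text
clock: 35.4
position: [0.5005, 0.2778, 0.1894]
orientation: [1.142, 2.923, 0.001]
wrist_force: [-1.0, -1.1, 6.0]
finger_gap: 0.409
finger_force: 10.0
```

>>> jog_arm --motion '[1, 0, 0, -0.1, 0, 0, 0, 1, 0, 0, -0.3, 0, 0, 0, 1, 0, 0, -0.6, 0, 0, 0, 1, -0.2, -0.2, -0.8, 0, 0, 0, 1, -0.5, -0.5, -0.8, 0, 0, 0, 1, -0.8, -0.8, -0.8, 0, 0, 0, 1, -0.95, -0.95, -0.8, 0, 0, 0, 1, -0.95, -0.95, -0.8, 0, 0, 0]'

```text
clock: 36.07
position: [0.5065, 0.1117, 0.285]
orientation: [1.147, 2.921, -0.002]
wrist_force: [0.0, 0.1, -0.5]
finger_gap: 0.408
finger_force: 10.0
```

>>> jog_arm --motion '[1, -0.2, -0.1, 0, 0, 0, 0.5, 1, -0.4, -0.3, 0, 0, 0, 0.5, 1, -0.6, -0.5, 0, 0, 0, 0.5, 1, -0.8, -0.6, 0, 0, 0, 0.5, 1, -1, -0.7, 0, 0, 0, 0.5, 1, -1, -0.7, 0, 0, 0, 0.5, 1, -1, -0.7, 0, 0, 0, 0.5, 1, -1, -0.7, 0, 0, 0, 0.5, 1, -1, -0.7, 0, 0, 0, 0.5, 1, -1, -0.7, 0, 0, 0, 0.5, 1, -1, -0.7, 0, 0, 0, 0.5, 1, -1, -0.7, 0, 0, 0, 0.5]'

```text
clock: 37.07
position: [0.5378, -0.0261, 0.285]
orientation: [2.833, 1.353, 0.002]
wrist_force: [0.0, 0.8, -0.1]
finger_gap: 0.405
finger_force: 10.0
```

```bash
python3 - <<'E'
from h import *
from plant import get_state
st=get_state();T=tool(st);print(st["clock"],T.round(4))
print(rows(T,[.5625,-.153,.215],down(-42.4)))
E
```

```text
37.0667 [[ 6.288e-01  7.776e-01  2.100e-03  5.378e-01]
 [ 7.776e-01 -6.288e-01 -1.200e-03 -2.610e-02]
 [ 4.000e-04  2.300e-03 -1.000e+00  2.850e-01]
 [ 0.000e+00  0.000e+00  0.000e+00  1.000e+00]]
[-0.693  0.824  0.585  0.001 -0.     0.019]
```

>>> jog_arm --motion '[1, -0.2, 0.25, 0, 0, 0, 0.019, 1, -0.4, 0.5, 0.1, 0, 0, 0.019, 1, -0.69, 0.825, 0.3, 0, 0, 0.019, 1, -0.69, 0.825, 0.5, 0, 0, 0.019, 1, -0.69, 0.825, 0.58, 0, 0, 0.019, 1, -0.69, 0.825, 0.58, 0, 0, 0.019, 1, -0.69, 0.825, 0.58, 0, 0, 0.019]'

```text
clock: 37.65
position: [0.5637, -0.152, 0.216]
orientation: [2.869, 1.277, 0.002]
wrist_force: [0.7, 0.3, -0.1]
finger_gap: 0.407
finger_force: 10.0
```

>>> jog_arm --motion '[1, 0, 0, 0.2, 0, 0, 0, 1, 0, 0, 0.4, 0, 0, 0, 1, 0, 0, 0.6, 0, 0, 0, 1, 0, 0, 0.75, 0, 0, 0, 1, 0, 0, 0.9, 0, 0, 0, 1, 0, 0, 0.98, 0, 0, 0, 1, 0, 0, 0.98, 0, 0, 0, 1, 0, 0, 0.98, 0, 0, 0]'

```text
clock: 38.32
position: [0.5646, -0.1526, 0.0993]
orientation: [2.867, 1.277, 0.004]
wrist_force: [0.4, -0.3, -0.6]
finger_gap: 0.403
finger_force: 10.0
```

Lower 13 mm, release, rise, move toward the lid and look.

>>> jog_arm --motion '[1, 0, 0, 0.03, 0, 0, 0, 1, 0, 0, 0.07, 0, 0, 0, 1, 0, 0, 0.11, 0, 0, 0, 1, 0, 0, 0.11, 0, 0, 0]'

```text
clock: 38.65
position: [0.5642, -0.1532, 0.0847]
orientation: [2.868, 1.276, 0.003]
wrist_force: [0.6, -0.4, -0.5]
finger_gap: 0.408
finger_force: 10.0
```

>>> jog_arm --motion '[-0.12, 0, 0, 0, 0, 0, 0, -0.12, 0, 0, 0, 0, 0, 0, -0.12, 0, 0, 0, 0, 0, 0, -0.12, 0, 0, -0.1, 0, 0, 0, -0.12, 0, 0, -0.3, 0, 0, 0, -0.12, 0, 0, -0.6, 0, 0, 0, -0.12, 0, 0, -1, 0, 0, 0, -0.12, 0, 0, -1, 0, 0, 0, -0.12, 0, 0, -1, 0, 0, 0]'

```text
clock: 39.4
position: [0.565, -0.1534, 0.2086]
orientation: [2.865, 1.274, 0.009]
wrist_force: [-0.4, -0.7, -0.8]
finger_gap: 0.564
finger_force: 0.0
```

>>> jog_arm --motion '[-0.2, 0, 0, -0.4, 0, 0, 0, -0.2, -0.3, 0, -0.7, 0, 0, 0, -0.2, -0.6, 0, -0.8, 0, 0, 0, -0.2, -1, 0, -0.8, 0, 0, 0, -0.2, -1, 0, -0.8, 0, 0, 0, -0.2, -1, 0, -0.8, 0, 0, 0, -0.2, -1, 0, -0.8, 0, 0, 0]'

```text
clock: 39.98
position: [0.4827, -0.242, 0.2999]
orientation: [2.871, 1.274, 0.001]
wrist_force: [0.2, -0.0, -0.3]
finger_gap: 0.601
finger_force: 0.0
```

```bash
python3 - <<'E'
from h import *
from plant import get_state,snapshot
st=get_state();T=tool(st);print(st["clock"],T.round(4),st["joint_positions"].round(2))
s=snapshot("wrist");cv2.imwrite("pics/w9.png",s["image"][:,:,::-1]);W=world(s,T)
t=snapshot("top");np.savez("top9.npz",**t);sc=snapshot("scene");np.savez("scene9.npz",**sc)
for n,ss,W in(("wrist",s,W),("top",t,world(t)),("scene",sc,world(sc))):
    z=W[...,2]
    m=(np.hypot(W[...,0]-.588,W[...,1]+.125)<.068)&(z>.09)&(z<.13)
    nl,l,q,c=cv2.connectedComponentsWithStats(m.astype(np.uint8))
    for i in range(1,nl):
        if q[i,4]>15: p=W[l==i];print(n,q[i,4],p.mean(0).round(3),cv2.minEnclosingCircle(p[:,:2].astype(np.float32)))
    m=(np.hypot(W[...,0]-.456,W[...,1]+.343)<.12)&(z>.065)&(z<.11)&(ss["image"].max(-1)<60);p=W[m]
    if len(p)>10: print(n,"knob",len(p),cv2.minEnclosingCircle(p[:,:2].astype(np.float32)),p[:,2].max())
    m=(np.hypot(W[...,0]-.588,W[...,1]+.125)<.1)&(z>.112)&(z<.126);p=W[m]
    print(n,"rim",cv2.minEnclosingCircle(p[:,:2].astype(np.float32)))
E
```

```text
39.9833 [[ 6.707e-01  7.417e-01  1.100e-03  4.827e-01]
 [ 7.417e-01 -6.707e-01 -4.000e-04 -2.420e-01]
 [ 5.000e-04  1.100e-03 -1.000e+00  2.999e-01]
 [ 0.000e+00  0.000e+00  0.000e+00  1.000e+00]] [-0.55  0.27  1.59  0.    1.28  0.18]
wrist 342 [ 0.607 -0.106  0.103] ((0.6138939261436462, -0.0981459990143776), 0.018919678404927254)
wrist 602 [ 0.561 -0.096  0.103] ((0.5599477291107178, -0.09730939567089081), 0.019164150580763817)
wrist 584 [ 0.617 -0.151  0.103] ((0.6159154772758484, -0.15213346481323242), 0.01912430115044117)
wrist 405 [ 0.565 -0.152  0.105] ((0.5634804964065552, -0.1536943018436432), 0.019040944054722786)
wrist knob 619 ((0.4517963230609894, -0.31402459740638733), 0.01740722917020321) 0.09618604146981152
wrist rim ((0.5888821482658386, -0.12571118772029877), 0.08835010230541229)
top 53 [ 0.612 -0.095  0.105] ((0.6117173433303833, -0.0945943295955658), 0.019271783530712128)
top 60 [ 0.612 -0.149  0.103] ((0.6119897365570068, -0.15036584436893463), 0.019731592386960983)
top 50 [ 0.556 -0.096  0.104] ((0.5560084581375122, -0.09613585472106934), 0.019329994916915894)
top 56 [ 0.561 -0.152  0.103] ((0.5600234866142273, -0.15224574506282806), 0.019468728452920914)
top rim ((0.5854607820510864, -0.12430592626333237), 0.08845806866884232)
scene 122 [ 0.562 -0.097  0.101] ((0.5626828074455261, -0.09648727625608444), 0.020397422835230827)
scene 129 [ 0.619 -0.096  0.101] ((0.6172447800636292, -0.09467468410730362), 0.02002870850265026)
scene 132 [ 0.566 -0.153  0.101] ((0.566058337688446, -0.1514950543642044), 0.020328685641288757)
scene 139 [ 0.618 -0.151  0.101] ((0.6189181208610535, -0.15105681121349335), 0.019723614677786827)
scene knob 200 ((0.4547056257724762, -0.31499460339546204), 0.0175965316593647) 0.09669230435202576
scene rim ((0.5908376574516296, -0.12419573962688446), 0.0892806425690651)
```

View pics/w9.png

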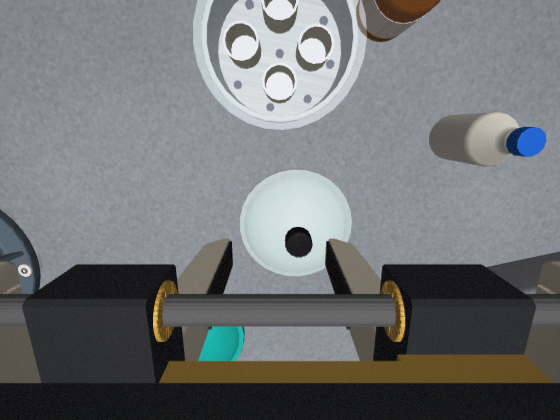

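Four crucibles stand upright on the plate (around (280,45)). The lid was knocked ~30 mm and is now at (0.452,-0.314), knob at pixel (298,242); pick it there.

```bash
python3 - <<'E'
from h import *
from plant import get_state
T=tool(get_state());print(rows(T,[.452,-.314,.185],down(-42)))
E
```

```text
[-0.628  0.21   0.958  0.    -0.     0.   ]
```

>>> jog_arm --motion '[-0.2, -0.3, 0.1, 0.1, 0, 0, 0, -0.2, -0.63, 0.21, 0.2, 0, 0, 0, -0.2, -0.63, 0.21, 0.4, 0, 0, 0, -0.2, -0.63, 0.21, 0.6, 0, 0, 0, -0.2, -0.63, 0.21, 0.8, 0, 0, 0, -0.2, -0.63, 0.21, 0.96, 0, 0, 0, -0.2, -0.63, 0.21, 0.96, 0, 0, 0, -0.2, -0.63, 0.21, 0.96, 0, 0, 0]'

```text
clock: 40.8
position: [0.4518, -0.3143, 0.185]
orientation: [2.869, 1.279, 0.001]
wrist_force: [-0.3, 0.8, 0.8]
finger_gap: 0.598
finger_force: 0.0
```

```bash
python3 - <<'E'
from h import *
from plant import get_state,snapshot
st=get_state();T=tool(st);print(st["clock"],T[:3,3])
s=snapshot("wrist");W=world(s,T);z=W[...,2]
m=(np.hypot(W[...,0]-.452,W[...,1]+.314)<.06)&(z>.065)&(z<.11)&(s["image"].max(-1)<60);p=W[m]
print("knob",len(p),cv2.minEnclosingCircle(p[:,:2].astype(np.float32)),p[:,2].max())
print(rows(T,[.452,-.314,.077],down(-42)))
E
```

```text
40.8 [ 0.45180178 -0.31432365  0.18498047]
knob 1338 ((0.45232346653938293, -0.31413960456848145), 0.017485572025179863) 0.09610791989366782
[ 0.003 -0.001  0.9    0.    -0.     0.   ]
```

>>> jog_arm --motion '[-0.2, 0, 0, 0.2, 0, 0, 0, -0.2, 0, 0, 0.4, 0, 0, 0, -0.2, 0, 0, 0.6, 0, 0, 0, -0.2, 0, 0, 0.8, 0, 0, 0, -0.2, 0, 0, 0.89, 0, 0, 0, -0.2, 0, 0, 0.89, 0, 0, 0, -0.2, 0, 0, 0.89, 0, 0, 0, 1, 0, 0, 0.89, 0, 0, 0, 1, 0, 0, 0.89, 0, 0, 0, 1, 0, 0, 0.89, 0, 0, 0, 1, 0, 0, 0.89, 0, 0, 0, 1, 0, 0, 0.89, 0, 0, 0]' --force 25

```text
clock: 41.85
position: [0.452, -0.3155, 0.0796]
orientation: [2.868, 1.276, 0.003]
wrist_force: [-1.1, 1.1, 7.0]
finger_gap: 0.38
finger_force: 25.0
```

>>> jog_arm --motion '[1, 0, 0, 0, 0, 0, 0, 1, 0, 0, 0, 0, 0, 0, 1, 0, 0, 0, 0, 0, 0, 1, 0, 0, 0, 0, 0, 0]'

```text
clock: 42.18
position: [0.452, -0.3155, 0.0796]
orientation: [2.868, 1.276, 0.003]
wrist_force: [-1.3, 0.0, 7.2]
finger_gap: 0.384
finger_force: 25.0
```

>>> jog_arm --motion '[1, 0, 0, -0.05, 0, 0, 0, 1, 0, 0, -0.15, 0, 0, 0, 1, 0, 0, -0.3, 0, 0, 0, 1, 0, 0, -0.45, 0, 0, 0, 1, 0, 0, -0.6, 0, 0, 0, 1, 0, 0, -0.75, 0, 0, 0, 1, 0, 0, -0.9, 0, 0, 0, 1, 0, 0, -1, 0, 0, 0, 1, 0, 0, -1, 0, 0, 0]'

```text
clock: 42.93
position: [0.4521, -0.3157, 0.2018]
orientation: [2.865, 1.275, 0.005]
wrist_force: [1.2, -0.8, -5.5]
finger_gap: 0.381
finger_force: 25.0
```

```bash
python3 - <<'E'
from h import *
from plant import get_state
st=get_state();T=tool(st);print(st["clock"],T.round(4))
print(rows(T,[.5885,-.1257,.255],down(-42)))
E
```

```text
42.9333 [[ 6.696e-01  7.427e-01  5.300e-03  4.521e-01]
 [ 7.427e-01 -6.696e-01 -3.900e-03 -3.157e-01]
 [ 6.000e-04  6.600e-03 -1.000e+00  2.018e-01]
 [ 0.000e+00  0.000e+00  0.000e+00  1.000e+00]]
[ 1.937 -0.213 -0.444  0.002 -0.    -0.   ]
```

>>> jog_arm --motion '[1, 0.05, 0, -0.15, 0, 0, 0, 1, 0.15, -0.02, -0.3, 0, 0, 0, 1, 0.3, -0.04, -0.44, 0, 0, 0, 1, 0.45, -0.06, -0.44, 0, 0, 0, 1, 0.6, -0.08, -0.44, 0, 0, 0, 1, 0.75, -0.1, -0.44, 0, 0, 0, 1, 0.9, -0.11, -0.44, 0, 0, 0, 1, 1, -0.11, -0.44, 0, 0, 0, 1, 1, -0.11, -0.44, 0, 0, 0]'

```text
clock: 43.68
position: [0.5227, -0.2155, 0.251]
orientation: [2.868, 1.279, 0.002]
wrist_force: [-0.1, -0.7, -5.2]
finger_gap: 0.381
finger_force: 25.0
```

>>> jog_arm --motion '[1, 0.15, 0, 0, 0, 0, 0, 1, 0.3, -0.03, 0, 0, 0, 0, 1, 0.45, -0.05, 0, 0, 0, 0, 1, 0.6, -0.07, 0, 0, 0, 0, 1, 0.75, -0.09, 0, 0, 0, 0, 1, 0.88, -0.1, 0, 0, 0, 0, 1, 0.93, -0.1, 0, 0, 0, 0, 1, 0.93, -0.1, 0, 0, 0, 0, 1, 0.93, -0.1, 0, 0, 0, 0]'

```text
clock: 44.43
position: [0.5874, -0.1267, 0.2513]
orientation: [2.868, 1.276, 0.001]
wrist_force: [0.3, -0.0, -5.4]
finger_gap: 0.381
finger_force: 25.0
```

```bash
python3 - <<'E'
from h import *
from plant import get_state
st=get_state();T=tool(st);print(st["clock"],T.round(4),st["wrist_force"])
print(rows(T,[.5885,-.1265,.200],down(-42)))
E
```

```text
44.4333 [[ 6.694e-01  7.429e-01  1.400e-03  5.874e-01]
 [ 7.429e-01 -6.694e-01 -1.500e-03 -1.267e-01]
 [-2.000e-04  2.000e-03 -1.000e+00  2.513e-01]
 [ 0.000e+00  0.000e+00  0.000e+00  1.000e+00]] [ 0.25244063 -0.04342443 -5.434865  ]
[ 0.007  0.005  0.427  0.001  0.    -0.   ]
```

>>> jog_arm --motion '[1, 0.007, 0.005, 0.1, 0, 0, 0, 1, 0.007, 0.005, 0.2, 0, 0, 0, 1, 0.007, 0.005, 0.3, 0, 0, 0, 1, 0.007, 0.005, 0.35, 0, 0, 0, 1, 0.007, 0.005, 0.39, 0, 0, 0, 1, 0.007, 0.005, 0.41, 0, 0, 0, 1, 0.007, 0.005, 0.42, 0, 0, 0, 1, 0.007, 0.005, 0.43, 0, 0, 0, 1, 0.007, 0.005, 0.43, 0, 0, 0]'

```text
clock: 45.18
position: [0.5889, -0.126, 0.2001]
orientation: [2.868, 1.276, 0.003]
wrist_force: [0.6, 0.1, -4.6]
finger_gap: 0.381
finger_force: 25.0
```

>>> jog_arm --motion '[1, 0, 0, 0.008, 0, 0, 0, 1, 0, 0, 0.008, 0, 0, 0, 1, 0, 0, 0.015, 0, 0, 0, 1, 0, 0, 0.015, 0, 0, 0]'

```text
clock: 45.52
position: [0.5889, -0.1261, 0.1984]
orientation: [2.868, 1.276, 0.003]
wrist_force: [-0.3, 0.1, -3.2]
finger_gap: 0.382
finger_force: 25.0
```

>>> jog_arm --motion '[1, 0, 0, 0.006, 0, 0, 0, 1, 0, 0, 0.01, 0, 0, 0, 1, 0, 0, 0.01, 0, 0, 0]'

```text
clock: 45.77
position: [0.5891, -0.1264, 0.1977]
orientation: [2.868, 1.275, 0.003]
wrist_force: [-2.8, -3.5, 3.4]
finger_gap: 0.384
finger_force: 25.0
```

Contact. Release, rise and back off to look.

>>> jog_arm --motion '[-0.2, 0, 0, 0, 0, 0, 0, -0.2, 0, 0, 0, 0, 0, 0, -0.2, 0, 0, 0, 0, 0, 0, -0.2, 0, 0, -0.1, 0, 0, 0, -0.2, 0, 0, -0.3, 0, 0, 0, -0.2, 0, 0, -0.6, 0, 0, 0, -0.2, 0, 0, -0.9, 0, 0, 0, -0.2, -0.3, -0.2, -1, 0, 0, 0, -0.2, -0.5, -0.4, -1, 0, 0, 0, -0.2, -0.5, -0.4, -1, 0, 0, 0, -0.2, -0.5, -0.4, -1, 0, 0, 0]'

```text
clock: 46.68
position: [0.5119, -0.1383, 0.3183]
orientation: [2.868, 1.274, 0.004]
wrist_force: [0.4, -0.4, 0.1]
finger_gap: 0.601
finger_force: 0.0
```

```bash
python3 - <<'E'
from h import *
from plant import get_state,snapshot
st=get_state();T=tool(st);print(st["clock"],T.round(4),st["joint_positions"].round(2))
s=snapshot("wrist");cv2.imwrite("pics/w10.png",s["image"][:,:,::-1]);W=world(s,T);z=W[...,2]
m=(np.hypot(W[...,0]-.588,W[...,1]+.125)<.06)&(z>.19)&(z<.23)&(s["image"].max(-1)<60);p=W[m]
print("knob",len(p),cv2.minEnclosingCircle(p[:,:2].astype(np.float32)),p[:,2].max())
m=(np.hypot(W[...,0]-.588,W[...,1]+.125)<.11)&(z>.116)&(z<.135);p=W[m]
print("rim",cv2.minEnclosingCircle(p[:,:2].astype(np.float32)))
E
```

```text
46.6833 [[ 0.6702  0.7422  0.0039  0.5119]
 [ 0.7422 -0.6702 -0.0017 -0.1383]
 [ 0.0013  0.0041 -1.      0.3183]
 [ 0.      0.      0.      1.    ]] [-0.35  0.23  1.59 -0.    1.32  0.38]
knob 1352 ((0.5881512761116028, -0.12591016292572021), 0.017663713544607162) 0.21400012546155
rim ((0.5883440375328064, -0.12668539583683014), 0.08794905990362167)
```

View pics/w10.png

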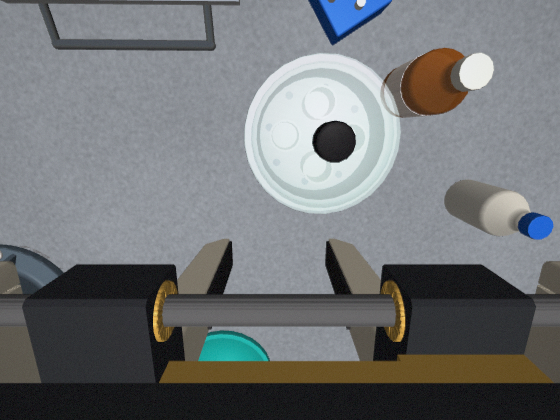

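The lid is centred on the bowl (322,133) with the four crucibles seen through it. Now the door: the handle is at upper left (130,45).

```bash
python3 - <<'E'
from h import *
from plant import get_state
T=tool(get_state());Rm=down(47.6,30)
print(rows(T,[.45,-.04,.30],down(0)))
T2=np.eye(4);T2[:3,:3]=down(0);T2[:3,3]=[.45,-.04,.30]
print(rows(T2,[.44,.05,.20],Rm))
# handle in top9
s=dict(np.load("top9.npz"));W=world(s);z=W[...,2];e=W[...,0]*.674+W[...,1]*.739
m=(e>.395)&(e<.435)&(z>.02)&(z<.06)&(np.hypot(W[...,0]-.48,W[...,1]-.115)<.14);p=W[m];print(len(p),cv2.minAreaRect(p[:,:2].astype(np.float32)),p.mean(0))
E
```

```text
[ 0.257 -0.938  0.146  0.001  0.    -0.234]
[ 0.75  -0.083  0.833 -0.157  0.069 -0.258]
260 ((0.4908102750778198, 0.12336286902427673), (0.023966312408447266, 0.2075224220752716), 47.230796813964844) [0.48565516 0.12150983 0.04448552]
```

>>> jog_arm --motion '[0.35, 0.25, -0.94, 0.14, 0, 0, -0.234, 0.35, 0.25, -0.94, 0.14, 0, 0, -0.234, 0.35, 0.25, -0.94, 0.14, 0, 0, -0.234, 0.35, 0.25, -0.94, 0.14, 0, 0, -0.234, 0.35, 0.25, -0.94, 0.14, 0, 0, -0.234, 0.35, 0.25, -0.94, 0.14, 0, 0, -0.234, 0.35, 0.25, -0.94, 0.14, 0, 0, -0.234, 0.35, 0.25, -0.94, 0.14, 0, 0, -0.234]'

```text
clock: 47.4
position: [0.4498, -0.0403, 0.2998]
orientation: [2.222, 2.218, 0.001]
wrist_force: [-0.9, 0.0, -0.8]
finger_gap: 0.327
finger_force: 0.0
```

>>> jog_arm --motion '[0.35, 0.75, -0.08, 0.83, -0.157, 0.069, -0.258, 0.35, 0.75, -0.08, 0.83, -0.157, 0.069, -0.258, 0.35, 0.75, -0.08, 0.83, -0.157, 0.069, -0.258, 0.35, 0.75, -0.08, 0.83, -0.157, 0.069, -0.258, 0.35, 0.75, -0.08, 0.83, -0.157, 0.069, -0.258, 0.35, 0.75, -0.08, 0.83, -0.157, 0.069, -0.258, 0.35, 0.75, -0.08, 0.83, -0.157, 0.069, -0.258, 0.35, 0.75, -0.08, 0.83, -0.157, 0.069, -0.258, 0.35, 0.75, -0.08, 0.83, -0.157, 0.069, -0.258, 0.35, 0.75, -0.08, 0.83, -0.157, 0.069, -0.258, 0.35, 0.75, -0.08, 0.83, -0.157, 0.069, -0.258]'

```text
clock: 48.32
position: [0.4398, 0.0488, 0.1998]
orientation: [1.045, 2.669, 0.714]
wrist_force: [-0.2, -0.4, 0.3]
finger_gap: 0.322
finger_force: 0.0
```

```bash
python3 - <<'E'
from h import *
from plant import get_state,snapshot
st=get_state();T=tool(st);print(st["clock"],T.round(4),st["joint_positions"].round(2))
Rm=down(47.6,30); bar=np.array([.4933,.118,.037])
print(rows(T,bar-.09*Rm[:,2],Rm),rows(T,bar+.006*Rm[:,2],Rm))
s=snapshot("wrist");W=world(s,T);z=W[...,2];e=W[...,0]*.674+W[...,1]*.739
m=(e>.38)&(e<.44)&(z>.025)&(z<.06)&(np.hypot(W[...,0]-.48,W[...,1]-.115)<.16);p=W[m];print(len(p),cv2.minAreaRect(p[:,:2].astype(np.float32)),p.mean(0),np.median(p,0))
E
```

```text
48.3167 [[-7.343e-01  5.884e-01  3.386e-01  4.398e-01]
 [ 6.788e-01  6.361e-01  3.669e-01  4.880e-02]
 [ 5.000e-04  4.992e-01 -8.665e-01  1.998e-01]
 [ 0.000e+00  0.000e+00  0.000e+00  1.000e+00]] [-0.27  0.09  2.19  0.71  0.75 -1.6 ]
[ 0.062 -0.049  0.788 -0.     0.001 -0.002] [ 6.400e-02 -4.800e-02  1.588e+00 -0.000e+00  1.000e-03 -2.000e-03]
2238 ((0.49547457695007324, 0.12385950982570648), (0.028855793178081512, 0.20955580472946167), 47.67213821411133) [0.4839106  0.1242517  0.04432005] [0.4796907  0.12556488 0.04465518]
```

>>> jog_arm --motion '[0.3, 0.06, -0.055, 0.3, 0, 0, 0, 0.3, 0.06, -0.055, 0.6, 0, 0, 0, 0.3, 0.06, -0.055, 0.8, 0, 0, 0, 0.3, 0.06, -0.055, 0.98, 0, 0, 0, 0.3, 0.06, -0.055, 0.98, 0, 0, 0, 0.3, 0.06, -0.055, 0.98, 0, 0, 0]' --force 30

```text
clock: 48.87
position: [0.47, 0.094, 0.0946]
orientation: [1.037, 2.672, 0.715]
wrist_force: [-0.0, -0.1, 0.7]
finger_gap: 0.352
finger_force: 0.0
```

>>> jog_arm --motion '[0.3, 0, 0, 0.15, 0, 0, 0, 0.3, 0, 0, 0.3, 0, 0, 0, 0.3, 0, 0, 0.45, 0, 0, 0, 0.3, 0, 0, 0.6, 0, 0, 0, 0.3, 0, 0, 0.6, 0, 0, 0]'

```text
clock: 49.28
position: [0.4952, 0.1203, 0.0324]
orientation: [1.036, 2.67, 0.716]
wrist_force: [-0.7, 0.4, 0.3]
finger_gap: 0.349
finger_force: 0.0
```

>>> jog_arm --motion '[1, 0, 0, 0, 0, 0, 0, 1, 0, 0, 0, 0, 0, 0, 1, 0, 0, 0, 0, 0, 0, 1, 0, 0, 0, 0, 0, 0, 1, 0, 0, 0, 0, 0, 0]' --force 30

```text
clock: 49.7
position: [0.4951, 0.1197, 0.0335]
orientation: [1.033, 2.669, 0.716]
wrist_force: [1.8, 0.5, 0.9]
finger_gap: 0.119
finger_force: 30.0
```

```bash
python3 - <<'E'
from h import *
from plant import get_state,snapshot
st=get_state();T=tool(st);print(T.round(4),st["joint_positions"].round(2))
s=snapshot("scene");cv2.imwrite("pics/s11.png",s["image"][:,:,::-1])
from arc import arc
arc(1.57,1.02,6);print();arc(1.02,.5,6);print();arc(.5,-.03,6)
E
```

```text
[[-0.7386  0.5818  0.3406  0.4951]
 [ 0.6741  0.6402  0.3683  0.1197]
 [-0.0038  0.5017 -0.8651  0.0335]
 [ 0.      0.      0.      1.    ]] [-0.06  0.54  2.16  1.35  0.41 -2.16]
1.48 0.07 -0.15
1.39 0.15 -0.29
1.3 0.24 -0.42
1.2 0.35 -0.55
1.11 0.47 -0.66
1.02 0.59 -0.77

0.93 0.13 -0.09
0.85 0.26 -0.16
0.76 0.4 -0.22
0.67 0.55 -0.28
0.59 0.7 -0.31
0.5 0.85 -0.34

0.41 0.16 -0.01
0.32 0.31 -0.01
0.24 0.47 0.01
0.15 0.63 0.04
0.06 0.78 0.08
-0.03 0.92 0.14
```

View pics/s11.png

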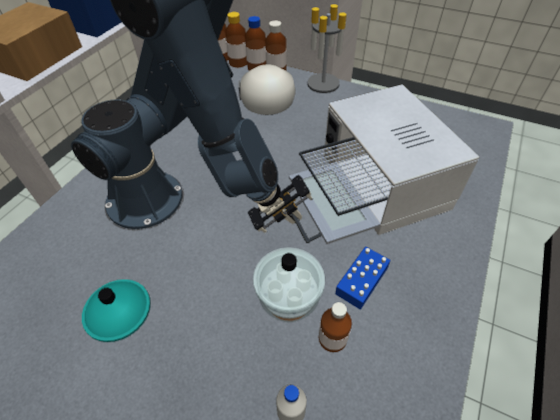

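The handle bar is pinched at about (300,215), the rack is empty, and the lid is on the bowl at (289,280). Swing the door up.

>>> jog_arm --motion '[1, 0, 0.07, -0.15, 0, 0, 0, 1, 0, 0.15, -0.29, 0, 0, 0, 1, 0, 0.24, -0.42, 0, 0, 0, 1, 0, 0.35, -0.55, 0, 0, 0, 1, 0, 0.47, -0.66, 0, 0, 0, 1, 0, 0.59, -0.77, 0, 0, 0, 1, 0, 0.59, -0.77, 0, 0, 0]'

```text
clock: 50.33
position: [0.5049, 0.1304, 0.1502]
orientation: [1.031, 2.669, 0.713]
wrist_force: [-12.3, -18.2, 11.2]
finger_gap: 0.119
finger_force: 30.0
```

>>> jog_arm --motion '[1, 0, 0.13, -0.09, 0, 0, 0, 1, 0, 0.26, -0.16, 0, 0, 0, 1, 0, 0.4, -0.22, 0, 0, 0, 1, 0, 0.55, -0.28, 0, 0, 0, 1, 0, 0.7, -0.31, 0, 0, 0, 1, 0, 0.85, -0.34, 0, 0, 0, 1, 0, 0.85, -0.34, 0, 0, 0]'

```text
clock: 50.92
position: [0.5516, 0.1819, 0.2366]
orientation: [1.031, 2.668, 0.716]
wrist_force: [-5.5, -6.6, 16.1]
finger_gap: 0.115
finger_force: 30.0
```

```bash
python3 - <<'E'
from h import *
from plant import get_state
st=get_state();T=tool(st);print(T.round(4),st["joint_positions"].round(2))
b=T[:3,3]-.006*T[:3,2];print(b,.629-b[:2]@[.674,.739],b[2]-.068)
E
```

```text
[[-0.7389  0.5805  0.3421  0.5516]
 [ 0.6738  0.6407  0.3681  0.1819]
 [-0.0055  0.5025 -0.8646  0.2366]
 [ 0.      0.      0.      1.    ]] [ 0.08  0.24  1.89  0.56  0.69 -1.13]
[0.54950386 0.17969946 0.24175554] 0.12583649453729429 0.17375554413469374
```

>>> jog_arm --motion '[1, 0, 0.16, -0.01, 0, 0, 0, 1, 0, 0.31, -0.01, 0, 0, 0, 1, 0, 0.47, 0.01, 0, 0, 0, 1, 0, 0.63, 0.04, 0, 0, 0, 1, 0, 0.78, 0.08, 0, 0, 0, 1, 0, 0.84, 0.1, 0, 0, 0, 1, 0, 0.87, 0.11, 0, 0, 0, 1, 0, 0.87, 0.11, 0, 0, 0]'

```text
clock: 51.58
position: [0.6158, 0.253, 0.2747]
orientation: [1.033, 2.67, 0.715]
wrist_force: [5.4, -0.7, 0.5]
finger_gap: 0.117
finger_force: 30.0
```

```bash
python3 - <<'E'
from h import *
from plant import get_state
st=get_state();T=tool(st);print(st["wrist_force"])
b=T[:3,3]-.006*T[:3,2];print(b,.629-b[:2]@[.674,.739],b[2]-.068)
E
```

```text
[ 5.39498016 -0.69272957  0.49796315]
[0.61376875 0.25080785 0.27991395] 0.02997285556669238 0.21191394642276912
```

>>> jog_arm --motion '[1, 0, 0.02, 0.01, 0, 0, 0, 1, 0, 0.04, 0.02, 0, 0, 0, 1, 0, 0.04, 0.02, 0, 0, 0]'

```text
clock: 51.83
position: [0.6173, 0.2548, 0.2746]
orientation: [1.034, 2.675, 0.708]
wrist_force: [-17.0, -22.9, 12.0]
finger_gap: 0.119
finger_force: 30.0
```

>>> jog_arm --motion '[0.3, 0, 0, 0, 0, 0, 0, 0.3, 0, 0, 0, 0, 0, 0, 0.3, 0, 0, 0, 0, 0, 0, 0.3, 0, 0, -0.2, 0, 0, 0, 0.3, 0, 0, -0.4, 0, 0, 0, 0.3, 0, 0, -0.7, 0, 0, 0, 0.3, 0, 0, -1, 0, 0, 0, 0.3, 0, 0, -1, 0, 0, 0, 0.3, 0, 0, -1, 0, 0, 0]'

```text
clock: 52.58
position: [0.5784, 0.2128, 0.3811]
orientation: [1.032, 2.667, 0.717]
wrist_force: [0.2, -0.6, -0.6]
finger_gap: 0.353
finger_force: 0.0
```

>>> jog_arm --motion '[0.3, 0, -0.3, 0, 0, 0, 0, 0.3, 0, -0.6, -0.3, 0, 0, 0, 0.3, 0, -0.6, -0.6, 0, 0, 0, 0.3, 0, -0.6, -0.6, 0, 0, 0, 0.3, 0, -0.6, -0.6, 0, 0, 0]'

```text
clock: 53.0
position: [0.512, 0.14, 0.4061]
orientation: [1.034, 2.668, 0.716]
wrist_force: [0.1, -0.6, -0.2]
finger_gap: 0.349
finger_force: 0.0
```

```bash
python3 - <<'E'
from h import *
from plant import get_state,snapshot
print(get_state()["clock"])
t=snapshot("top");sc=snapshot("scene")
for n,s in(("top",t),("scene",sc)):
    W=world(s);z=W[...,2];im=s["image"]
    m=(np.hypot(W[...,0]-.605,W[...,1]-.25)<.13)&(z>.27)&(z<.292);p=W[m];c=cv2.minAreaRect(p[:,:2].astype(np.float32))if len(p)>5 else 0
    print(n,len(p),c,p.mean(0) if len(p) else 0)
    m=(np.hypot(W[...,0]-.588,W[...,1]+.125)<.06)&(z>.19)&(z<.23)&(im.max(-1)<60);p=W[m];print("knob",p.mean(0),p[:,2].max())
    m=(np.hypot(W[...,0]-.588,W[...,1]+.125)<.1)&(z>.112)&(z<.135);p=W[m];print("rim",cv2.minEnclosingCircle(p[:,:2].astype(np.float32)))
cv2.imwrite("pics/s12.png",sc["image"][:,:,::-1])
E
```

```text
53.0
top 318 ((0.6089852452278137, 0.2531536817550659), (0.012847738340497017, 0.20908057689666748), 47.35007858276367) [0.6081493  0.25346256 0.28465692]
knob [ 0.58318365 -0.12488431  0.21175363] 0.22075955032883307
rim ((0.5845491886138916, -0.12508034706115723), 0.08889108896255493)
scene 292 ((0.6164615750312805, 0.25255095958709717), (0.012949884869158268, 0.2097126841545105), 47.69393539428711) [0.62237069 0.24505513 0.28232928]
knob [ 0.59271747 -0.1315513   0.20755723] 0.2143881507752748
rim ((0.5901557207107544, -0.12526658177375793), 0.08909875154495239)
```

View pics/s12.png

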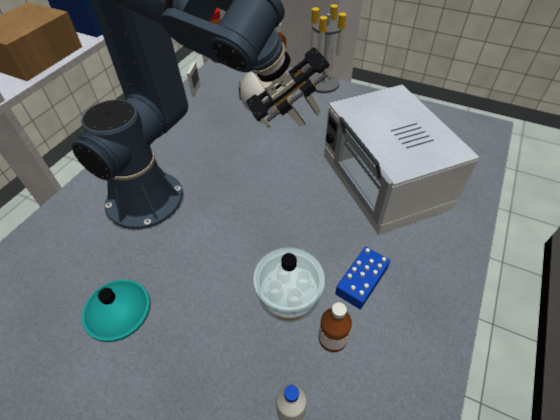

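The door is shut (350,160), the lid is centred with the crucibles under it at (289,280), the bystanders are in place, and the arm is clear.

```bash
python3 -c "
from plant import r
print(r.job_done())"
```

```text
the job is handed in; nothing more can be done
None
```

The job is handed in with no verdict returned: all four crucibles stand upright on the desiccator plate, the lid is back on within about 2 mm of centre, the oven door is pushed to its stop, and the bottles and tube rack were not touched.

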